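# Unlock, load with keyed vial carousels and relock the autosampler sled

### The arm

A 6-joint arm with a two-finger parallel gripper is mounted at the origin on the work surface. World frame = base frame: x ahead of the robot, y to its left, z up, the work surface at z = 0. Lengths are in mm, angles in rad, forces in N, time in s.
With the tool pointing down it reaches from about 300 to 825 mm from the base axis. Payload 5.4 kg.
Tool frame: the origin (TCP) lies at the very end of the fingers, on their centre line; the grasp point (between the pads) lies 19 mm behind it; y points along the fingers, z is the direction in which the jaws open and shut, and the axes are right-handed (so a half turn about y gives the same grasp; the last joint's range is limited). The gripper opens to 92 mm and grips with 3 to 60 N. Pads are 20 mm wide; open, the fingers measure 128 mm over their backs; the gripper's body (75 mm by 189 mm) begins 69 mm behind the grasp point.
Start: joints at [-0.21, 0.158, 1.597, -0, 1.386, -0.21], TCP at [574.984, -0.018, 214.601] pointing down, gripper open.
Joint ranges: [-2.91, 2.91], [-0.94, 2.29], [0.18, 2.7], [-1.29, 4.43], [0.17, 2.64], [-3, 3]. Speed limits (rad/s): [2.57, 2.57, 3.14, 3.14, 3.14, 3.14].

### API

Orientations are given as a unit quaternion [x, y, z, w].
In Python, from cell import env, imaging, nets gives the robot as it stands.
- The arm moves only by the tool send_rows, never from a script. Its argument "steps" is a list of rows, each a list of 2 entries, a list of its own where there are three numbers: the shift along the tool's x, y, z in units of 25 mm (1.0 is 25 mm), then the turn, a rotation vector about the tool's x, y, z in units of 5 degrees (1.0 is 5 degrees). In form: [[[dx, dy, dz], [wx, wy, wz]], ...]. A call has exactly 10 rows; each row is the pose to reach, as a shift and turn from the pose measured when the call began, along the tool's axes at that moment; what a row does not reach only later rows make up. A row lasts 1/12 s, in which the tool goes at most 41.7 mm and 7.16 degrees, less where a joint would pass 70% of its speed; a pose out of reach is approached as far as the arm can. A call with a gripper value outside its range is refused whole. "hand" is the opening, from 0 (shut) to 1 (fully open), set as the call begins (left out, the last holds). The fingers move at their own pace and stop on an object; the grip force is fixed at half the most. Time passes only in rows, so rows that repeat a pose let the fingers close, or fill a call up. It gives the time, the measured TCP pose, the force and the opening at its end, in the units of the state.
- env.state(): the state, without advancing time (a new reading comes with each control period).
- imaging.snapshot(name): name is "scene" or "side" or "wrist"; returns a dict with "image" (480x640x3 uint8, red, green, blue), "depth" (480x640 float32, mm along the optical axis (not along the pixel's ray), 0 where there is no reading), "vertical_fov" (degrees; the focal length in pixels is half the picture's height over the tangent of half this angle, whatever the lens; pixels are square), "cx", "cy" (the principal point, pixels), "world_from_camera" (4x4, takes a point from camera to world coordinates). Camera axes: x right, y down, z forward; pixel columns grow to the right and rows downward; lengths in mm; the calibration is good to about 2 mm. The wrist camera is an equidistant fisheye: a pixel r from the principal point sees the ray r / f radians off the axis. A picture is of the moment at which its call begins.
- env.hand_in(): hands the job in, once; it reports no verdict.
Trained networks look in a picture, given as the dict that the camera call returned (one of the last four; its "shot" number tells which), for a name from the list of things; names that differ only in an ending like _2 or _b are one class to them, and where a whole thing is asked for, a point or a joint stands for the part that bears it (a point fixed in the world has none). Each returns a list of dicts, best first, with "conf" (0 to 1); they miss things now and then, are a little off and sometimes report something else, mostly with a low value. They report only what shows in the picture. A call takes as long as a camera call.
- nets.regions_of(picture, name): "mask" (480x640 bool, what is visible of it) and "extent" ([left, top, right, bottom] in pixels, round what is visible of it).
- nets.tip_of(picture, name): "uv" ([column, row] in pixels: a listed point, or the origin of a listed thing).
The state is a dict: "clock": time; "joint_pos": joint angles; "qvel": joint speeds; "effort": joint torques, N m; "tcp_pos": TCP position; "tool_rot": TCP orientation; "force": force on the tool from outside, world axes, zero at the start; "ft_torque": the same for the moment, N m; "finger_gap": finger opening in mm.
Only numpy, scipy, OpenCV 4.12 (cv2) and the standard library are available. Lean on these libraries where they do the work, as an engineer would, in place of code of your own. Each camera call takes 0.05 s, during which the arm holds its last target. There are 200 camera calls.

### The job

Lift the steel lock strap off the brass bolt, swing it round its pivot bolt clear of the white sled, and draw the sled fully out of the hood. Then set every vial carousel that is on the bench onto the spindle of its own colour, turned so that its key slot drops over the key and it sits fully down on its seat. After that push the sled fully home under the hood, and swing the strap back until its slot drops over the brass bolt and it lies flat; leave the bottle, jar and screwdriver where they are.

Things in the scene. Friction and masses are not known exactly. Their poses are not given: they have to be found in the camera images.
- deck: Fixed tray deck, an aluminium plate 110 x 620 mm lying on the bench; origin on the bench at the deck's middle, z up, x across the deck (away from the robot), y along it towards the teal hood. On the robot side a teal ledge (x -120 to -50, y -155 to +10 mm, top 30 mm above the bench) carries the pivot bolt and gives the strap, swung clear of the sled to point along deck -y, a flat place to rest.
- hood (a point): Centre of the roof's underside of the fixed teal hood over the deck's +y end, 108 mm above the bench; a tunnel 135 mm long along deck y, 114 mm clear width, open at both ends, roof top 122 mm above the bench. Axes as the deck's.
- pivot_bolt (a point): Foot, on the ledge (30 mm above the bench), of the fixed steel pivot bolt: shank 10 mm in diameter and 40 mm tall, then a head 20 mm across and 6 mm tall. Axes as the deck's.
- sled (a joint): White sled, 80 x 425 mm, top face 30 mm above the bench, sliding along the deck in a straight line: 0 m = home (at its stop, front end under the hood; it starts here), grows along deck -y to 0.17 m = fully drawn out, clear of the hood. Friction about 2.5 N; stays where left.
- sled_handle (a point): Centre of the top face of the black upright handle at the sled's rear (-y) end, 20 mm off its centre line to deck +x: 26 mm along deck x, 16 mm along deck y, 46 mm tall, its top 76 mm above the bench. Axes as the deck's.
- sled_bolt (a point): Foot, on the sled's top face (30 mm above the bench), of the brass bolt at the sled's rear: diameter 10 mm, 14 mm tall, round-topped. With the sled home it stands 90 mm from the pivot bolt's axis, in deck +x from it. Axes as the deck's.
- strap: Steel lock strap 124 x 26 x 6 mm, at the start lying flat across ledge and sled, locking the sled. It has a loose 14 mm square hole round the pivot bolt (captive under its head: it can be lifted 34 mm, no more); origin at the centre of that hole on the underside, x along the strap towards its slot, z up.
- strap_slot (a point): Centre, on the underside, of the strap's slot: closed oblong hole 26 mm along the strap, 14 mm across, 90 mm from the pivot hole's centre. Axes as the strap's.
- strap_fin (a point): Centre of the top face of the orange upright fin on the strap, for gripping: 30 mm along the strap, 12 mm thick, from 6 to 44 mm above the strap's underside, 45 mm from the pivot hole's centre. Axes as the strap's.
- carousel_red: Red vial carousel, 68 mm disc 24 mm thick with small aluminium vial caps and a black round knob, 28 mm across, from 24 to 64 mm above the underside; 140 g. Origin at the centre of the underside, z up. Its blind bore (23 mm across, 18 mm deep) has one key slot, 9 mm wide, along its +x axis, marked by white lines on the disc and the knob top. May be absent.
- spindle_red: Drive spindle with a red round seat (64 mm) on the sled, front, nearest the hood, 95 mm from the next. Origin at the centre of the seat's top, 34 mm above the bench, where the underside of a seated carousel lies; shaft 20 mm in diameter, 16 mm tall with a tapered tip; one white key along its +x axis, 6 mm wide, reaching 15.5 mm from the axis, 13 mm tall. Starts at any angle; stiff to turn (0.3 N m).
- carousel_yellow: Yellow vial carousel, 68 mm disc 24 mm thick with small aluminium vial caps and a black round knob, 28 mm across, from 24 to 64 mm above the underside; 140 g. Origin at the centre of the underside, z up. Its blind bore (23 mm across, 18 mm deep) has one key slot, 9 mm wide, along its +x axis, marked by white lines on the disc and the knob top. May be absent.
- spindle_yellow: Drive spindle with a yellow round seat (64 mm) on the sled, middle, 95 mm from the next. Origin at the centre of the seat's top, 34 mm above the bench, where the underside of a seated carousel lies; shaft 20 mm in diameter, 16 mm tall with a tapered tip; one white key along its +x axis, 6 mm wide, reaching 15.5 mm from the axis, 13 mm tall. Starts at any angle; stiff to turn (0.3 N m).
- carousel_blue: Blue vial carousel, 68 mm disc 24 mm thick with small aluminium vial caps and a black round knob, 28 mm across, from 24 to 64 mm above the underside; 140 g. Origin at the centre of the underside, z up. Its blind bore (23 mm across, 18 mm deep) has one key slot, 9 mm wide, along its +x axis, marked by white lines on the disc and the knob top. May be absent.
- spindle_blue: Drive spindle with a blue round seat (64 mm) on the sled, rear, nearest the handle, 95 mm from the next. Origin at the centre of the seat's top, 34 mm above the bench, where the underside of a seated carousel lies; shaft 20 mm in diameter, 16 mm tall with a tapered tip; one white key along its +x axis, 6 mm wide, reaching 15.5 mm from the axis, 13 mm tall. Starts at any angle; stiff to turn (0.3 N m).
- solvent_bottle: Amber bottle with blue cap, 70 mm across, 160 mm tall, bystander; origin at the centre of its underside.
- sample_jar: Small glass jar, 52 mm across, 60 mm tall, bystander; origin at the centre of its underside.
- driver: Screwdriver lying on the bench, bystander; its origin is under its middle.

How it is judged:
By the outcome, as a careful person would: the job done as asked, in the order asked, and still so for the second after the job is handed in, with the robot touching nothing.
Of carousel_red, carousel_yellow, carousel_blue only 2 to 3 are there at a start; the rules pass over those that are not, and their reading is None.
At some moment in a run one of carousel_red, carousel_yellow, carousel_blue may be knocked a few centimetres aside while the robot is not near it.
It also fails if it takes over 192 s, if anything falls off the work surface, if the arm or the gripper's body presses on something with over 40 N, if the wrist force passes 120 N, or if a joint passes its speed limit or range.

## Working session

There is one attempt and no reset: what is moved stays moved. The work goes in short steps, Python scripts to look and compute and a tool call to move; the robot and the scene stay as the last step left them, time stands still between calls to the robot, and variables do not carry over. Pictures are saved under pics/ and viewed, about 12 in all and at most 16, crops included, and the job is handed in when it is done.

Besides the shell and the picture viewer there is one more tool, called after "Call:" in YAML: its name, and indented under it one key for each argument. send_rows: Moves the arm, as the interface text tells. Its arguments: {"type":"object","properties":{"steps":{"type":"array"},"hand":{"type":"number"}},"required":["steps"]}

```bash
ls; mkdir -p pics; cat > h.py <<'E'
import numpy as np, cv2
from cell import env, imaging, nets
from scipy.spatial.transform import Rotation as R
def ray(p,uv):
    f=240/np.tan(np.radians(p['vertical_fov'])/2); d=(np.array(uv,float)-[p['cx'],p['cy']])/f
    return d
def at_z(p,uv,z,fish=False):
    d=ray(p,uv)
    if fish:
        r=np.hypot(*d); v=np.array([0,0,1.]) if r<1e-9 else np.array([*(d/r*np.sin(r)),np.cos(r)])
    else: v=np.array([d[0],d[1],1])
    T=np.array(p['world_from_camera']); v=T[:3,:3]@v; o=T[:3,3]
    return o+v*(z-o[2])/v[2]
def proj(p,X,fish=False):
    T=np.linalg.inv(np.array(p['world_from_camera'])); c=T[:3,:3]@np.array(X,float)+T[:3,3]
    f=240/np.tan(np.radians(p['vertical_fov'])/2)
    if fish:
        r=np.hypot(c[0],c[1]); th=np.arctan2(r,c[2]); return np.array([p['cx'],p['cy']])+f*th*c[:2]/max(r,1e-9)
    return np.array([p['cx'],p['cy']])+f*c[:2]/c[2]
def snap(n,fn=None):
    p=imaging.snapshot(n)
    if fn: cv2.imwrite('pics/'+fn,p['image'][:,:,::-1])
    return p
def world(p,m):
    "points of mask from depth"
    v,u=np.nonzero(m&(p['depth']>0)); z=p['depth'][v,u]
    f=240/np.tan(np.radians(p['vertical_fov'])/2)
    c=np.stack([(u-p['cx'])/f*z,(v-p['cy'])/f*z,z],1); T=np.array(p['world_from_camera'])
    return c@T[:3,:3].T+T[:3,3]
E
python3 - <<'E'
from h import *
s=env.state(); print({k:np.round(v,3) for k,v in s.items()})
print(R.from_quat(s['tool_rot']).as_matrix().round(2))
H={'pivot_bolt':30,'sled_handle':76,'sled_bolt':30,'strap':30,'strap_slot':30,'strap_fin':74,'spindle_red':34,'spindle_yellow':34,'spindle_blue':34,'carousel_red':0,'carousel_yellow':0,'carousel_blue':0,'hood':108,'solvent_bottle':0,'sample_jar':0,'driver':0,'deck':0}
for n in ['scene','side','wrist']:
    p=snap(n,n+'0.png'); print(n,p['vertical_fov'],np.round(p['world_from_camera'],2).tolist())
    for k,z in H.items():
        t=nets.tip_of(p,k)
        if t: print(k,round(t[0]['conf'],2),np.round(t[0]['uv']),at_z(p,t[0]['uv'],z,n=='wrist').round(1))
E
```

```text
pics
{'clock': np.float64(0.0), 'joint_pos': array([-0.21 ,  0.159,  1.598, -0.   ,  1.386, -0.21 ]), 'qvel': array([ 0.001, -0.003,  0.001,  0.001, -0.   , -0.   ]), 'effort': array([ 0.0000e+00, -3.8557e+01, -3.2210e+01,  7.0000e-02,  3.8000e-02,
       -0.0000e+00]), 'tcp_pos': array([5.74395e+02, 1.09000e-01, 2.13640e+02]), 'tool_rot': array([-0.5  ,  0.501, -0.499,  0.5  ]), 'force': array([-1.338,  0.009, -0.225]), 'ft_torque': array([ 0.039, -0.036, -0.024]), 'finger_gap': np.float64(91.951)}
[[ 0. -0.  1.]
 [-1.  0.  0.]
 [-0. -1. -0.]]
scene 56.692852152811135 [[0.88, 0.26, -0.4, 1020.07], [0.48, -0.49, 0.73, -948.36], [-0.0, -0.83, -0.55, 812.23], [0.0, 0.0, 0.0, 1.0]]
pivot_bolt 0.86 [316. 263.] [491.1  -3.3  30. ]
sled_handle 0.79 [336. 277.] [600.3 -89.   76. ]
sled_bolt 0.61 [346. 266.] [574.1  26.7  30. ]
strap 0.53 [320. 261.] [494.9  12.2  30. ]
strap_slot 0.56 [345. 266.] [572.3  25.7  30. ]
strap_fin 0.77 [330. 251.] [525.5  15.9  74. ]
spindle_red 0.45 [379. 223.] [567.7 303.6  34. ]
spindle_yellow 0.72 [366. 239.] [571.5 185.2  34. ]
spindle_blue 0.74 [357. 250.]
[... 1027 characters left out ...]
nt_bottle 0.77 [241. 424.] [587.9 489.7   0. ]
sample_jar 0.64 [371. 156.] [ 408.2 -418.3    0. ]
deck 0.63 [289. 261.] [576.6  40.4   0. ]
wrist 65.70646984690485 [[1.0, -0.0, 0.0, 574.86], [0.0, -0.97, -0.25, 69.49], [0.0, 0.25, -0.97, 384.77], [0.0, 0.0, 0.0, 1.0]]
pivot_bolt 0.71 [228. 200.] [484.6  18.8  30. ]
sled_handle 0.67 [347. 314.] [599.9 -79.5  76. ]
sled_bolt 0.62 [319. 203.] [574.5  15.5  30. ]
strap 0.75 [227. 206.] [483.6  13.   30. ]
strap_slot 0.85 [322. 203.] [577.5  15.3  30. ]
spindle_yellow 0.89 [317.  23.] [572.2 191.4  34. ]
spindle_blue 0.71 [319. 120.] [574.5  95.1  34. ]
carousel_yellow 0.66 [178.  74.] [422.5 155.2   0. ]
deck 0.86 [322. 174.] [576.9  41.    0. ]
```

```bash
python3 - <<'E'
import cv2,numpy as np
a=cv2.imread('pics/scene0.png')[150:400,150:470]; cv2.imwrite('pics/s1.png',cv2.resize(a,(768,600),interpolation=3))
a=cv2.imread('pics/side0.png')[130:450,200:430]; cv2.imwrite('pics/s2.png',cv2.resize(a,(431,600),interpolation=3))
E
```

```text
(no output)
```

View pics/s2.png

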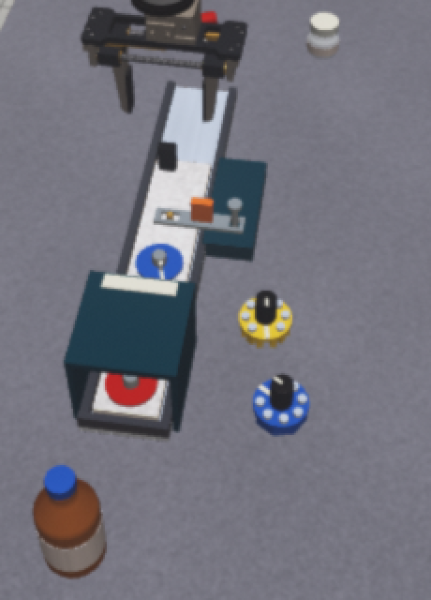

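View pics/wrist0.png

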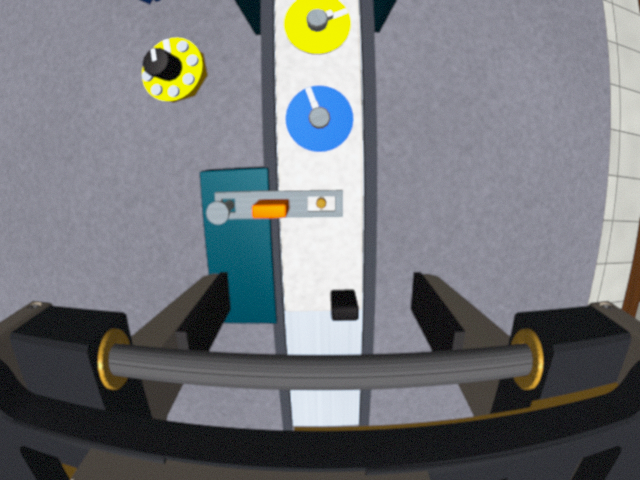

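The pictures show only the yellow and blue carousels on the bench; red is absent, and the scene net's "red" is really the yellow one. In wrist0 the strap lies along world +x with its fin at (270,209), the bolt at (320,203) and the handle at (344,304). The deck yaw is about 0. I'm moving above the fin with the jaws turned along y.

Call:
send_rows:
  steps:
    - [[-0.68,3.6,-1.84],[0,-14,0]]
    - [[-0.68,3.6,-1.84],[0,-14,0]]
    - [[-0.68,3.6,-1.84],[0,-14,0]]
    - [[-0.68,3.6,-1.84],[0,-14,0]]
    - [[-0.68,3.6,-1.84],[0,-14,0]]
    - [[-0.68,3.6,-1.84],[0,-14,0]]
    - [[-0.68,3.6,-1.84],[0,-14,0]]
    - [[-0.68,3.6,-1.84],[0,-14,0]]
    - [[-0.68,3.6,-1.84],[0,-14,0]]
    - [[-0.68,3.6,-1.84],[0,-14,0]]
  hand: 0.6

```text
clock: 3.53
tcp_pos: [529.0, 17.0, 124.7]
tool_rot: [0.697, -0.121, 0.121, -0.697]
force: [0.0, 0.1, -0.5]
finger_gap: 55.1
```

Call:
send_rows:
  steps:
    - [[0,0,0],[0,-1.3,0]]
    - [[0,0,0],[0,-2.6,0]]
    - [[0,0,0],[0,-4,0]]
    - [[0,0,0],[0,-4,0]]
    - [[0,0,0],[0,-4,0]]
    - [[0,0,0],[0,-4,0]]
    - [[0,0,0],[0,-4,0]]
    - [[0,0,0],[0,-4,0]]
    - [[0,0,0],[0,-4,0]]
    - [[0,0,0],[0,-4,0]]

```text
clock: 4.37
tcp_pos: [529.0, 17.0, 124.7]
tool_rot: [0.707, 0.002, -0.002, -0.707]
force: [1.2, 0.4, 0.4]
finger_gap: 55.2
```

```bash
cat >> h.py <<'E'
def where():
    s=env.state(); M=R.from_quat(s['tool_rot']).as_matrix()
    print('t',round(s['clock'],2),'tcp',s['tcp_pos'].round(1),'jawdir deg',round(np.degrees(np.arctan2(M[1,2],M[0,2])),2),'tilt',M[2].round(3),'F',s['force'].round(1),'gap',round(s['finger_gap'],1),'q6',round(s['joint_pos'][5],2))
    return s
def tips(n,fn=None,names=None):
    p=snap(n,fn)
    for k in names:
        for t in nets.tip_of(p,k)[:1]: print(n,k,round(t['conf'],2),np.round(t['uv']),at_z(p,t['uv'],H[k],n=='wrist').round(1))
    return p
H={'pivot_bolt':30,'sled_handle':76,'sled_bolt':30,'strap':30,'strap_slot':30,'strap_fin':74,'spindle_red':34,'spindle_yellow':34,'spindle_blue':34,'carousel_red':0,'carousel_yellow':0,'carousel_blue':0,'hood':108,'deck':0}
E
python3 - <<'E'
from h import *
where()
p=tips('wrist','w1.png',['strap_fin','pivot_bolt','sled_bolt','strap_slot','spindle_blue','spindle_yellow','sled_handle','carousel_blue','carousel_yellow'])
for t in nets.regions_of(p,'strap_fin')[:1]: print(t['extent'])
E
```

```text
t 4.37 tcp [529.   17.  124.7] jawdir deg 90.32 tilt [ 0. -1. -0.] F [1.2 0.4 0.4] gap 55.2 q6 -1.77
wrist strap_fin 0.83 [319. 263.] [530.6  16.2  74. ]
wrist pivot_bolt 0.58 [317. 184.] [486.   14.1  30. ]
wrist sled_bolt 0.87 [317. 300.] [575.   14.5  30. ]
wrist strap_slot 0.84 [318. 303.] [577.7  15.   30. ]
wrist spindle_blue 0.98 [421. 298.] [572.5  96.2  34. ]
wrist spindle_yellow 0.97 [524. 291.] [570.3 190.2  34. ]
wrist carousel_blue 0.62 [593.  94.] [389.5 276.7   0. ]
wrist carousel_yellow 0.7 [488. 111.] [422.6 156.2   0. ]
[299.5, 164.1, 338.4, 326.8]
```

View pics/w1.png

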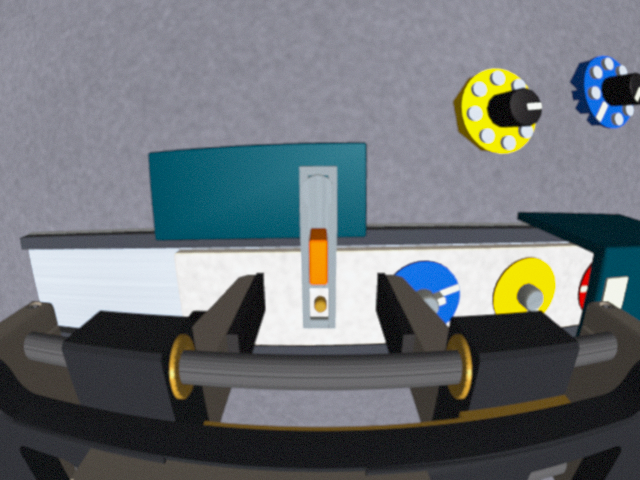

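w1 shows the fin centred between the fingers at (318,257). I'm descending, gripping, and lifting 22 mm.

Call:
send_rows:
  steps:
    - [[0,0.4,0],[0,0,0]]
    - [[0,0.8,0],[0,0,0]]
    - [[0,1.2,0],[0,0,0]]
    - [[0,1.6,0],[0,0,0]]
    - [[0,2.0,-0.02],[0,0,0]]
    - [[0,2.4,-0.02],[0,0,0]]
    - [[0,2.8,-0.02],[0,0,0]]
    - [[0,3.1,-0.02],[0,0,0]]
    - [[0,3.15,-0.02],[0,0,0]]
    - [[0,3.15,-0.02],[0,0,0]]

```text
clock: 5.75
tcp_pos: [528.6, 16.6, 45.2]
tool_rot: [-0.707, -0.002, 0.002, 0.707]
force: [0.8, -0.5, 0.6]
finger_gap: 55.1
```

Call:
send_rows:
  steps:
    - [[0,0,0],[0,0,0]]
    - [[0,0,0],[0,0,0]]
    - [[0,0,0],[0,0,0]]
    - [[0,0,0],[0,0,0]]
    - [[0,0,0],[0,0,0]]
    - [[0,0,0],[0,0,0]]
    - [[0,0,0],[0,0,0]]
    - [[0,0,0],[0,0,0]]
    - [[0,0,0],[0,0,0]]
    - [[0,0,0],[0,0,0]]
  hand: 0

```text
clock: 6.58
tcp_pos: [528.7, 16.5, 45.3]
tool_rot: [-0.707, -0.002, 0.002, 0.707]
force: [-0.1, -0.7, 1.8]
finger_gap: 11.6
```

Call:
send_rows:
  steps:
    - [[0,-0.1,0],[0,0,0]]
    - [[0,-0.2,0],[0,0,0]]
    - [[0,-0.3,0],[0,0,0]]
    - [[0,-0.4,0],[0,0,0]]
    - [[0,-0.5,0],[0,0,0]]
    - [[0,-0.6,0],[0,0,0]]
    - [[0,-0.75,0],[0,0,0]]
    - [[0,-0.88,0],[0,0,0]]
    - [[0,-0.88,0],[0,0,0]]
    - [[0,-0.88,0],[0,0,0]]

```text
clock: 7.42
tcp_pos: [528.9, 16.5, 67.7]
tool_rot: [-0.707, -0.002, 0.002, 0.707]
force: [-0.0, -0.4, -1.2]
finger_gap: 12.1
```

```bash
python3 - <<'E'
from h import *
s=where()
p=tips('wrist','w2.png',['strap_fin','pivot_bolt'])
piv=np.array([486,15.]); a0=0
for a in range(6,49,6): print(a, (45*np.array([np.cos(np.radians(a))-1,-np.sin(np.radians(a))])/25).round(2))
E
```

```text
t 7.42 tcp [528.9  16.5  67.7] jawdir deg 90.35 tilt [-0. -1.  0.] F [-0.  -0.4 -1.2] gap 12.1 q6 -1.77
wrist strap_fin 0.6 [322. 319.] [540.9  17.1  74. ]
wrist pivot_bolt 0.75 [318. 194.] [485.6  14.5  30. ]
6 [-0.01 -0.19]
12 [-0.04 -0.37]
18 [-0.09 -0.56]
24 [-0.16 -0.73]
30 [-0.24 -0.9 ]
36 [-0.34 -1.06]
42 [-0.46 -1.2 ]
48 [-0.6  -1.34]
```

View pics/w2.png

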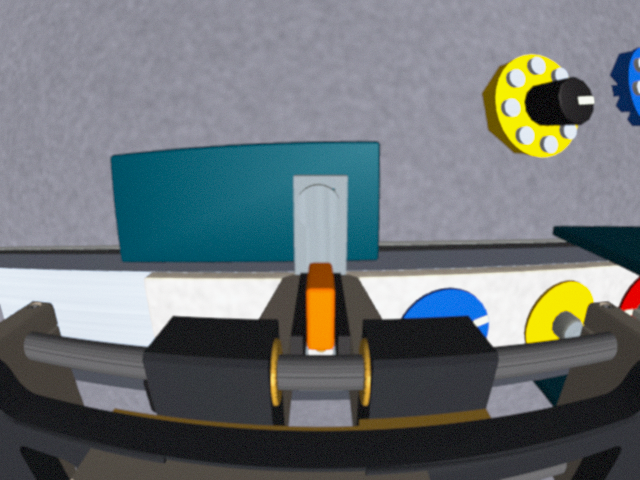

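Strap lifted clear of the bolt in w2. Now I swing it 90° about the pivot; the arc is the same in the tool frame for both halves.

Call:
send_rows:
  steps:
    - [[-0.01,0,-0.19],[0,1.2,0]]
    - [[-0.04,0,-0.37],[0,2.4,0]]
    - [[-0.09,0,-0.55],[0,3.6,0]]
    - [[-0.15,0,-0.72],[0,4.8,0]]
    - [[-0.24,0,-0.88],[0,6,0]]
    - [[-0.34,0,-1.03],[0,7.2,0]]
    - [[-0.45,0,-1.18],[0,8.4,0]]
    - [[-0.52,0,-1.25],[0,9,0]]
    - [[-0.52,0,-1.25],[0,9,0]]
    - [[-0.52,0,-1.25],[0,9,0]]

```text
clock: 8.4
tcp_pos: [515.6, -14.8, 67.0]
tool_rot: [0.654, -0.269, 0.268, -0.654]
force: [0.3, 0.1, -0.9]
finger_gap: 11.8
```

Call:
send_rows:
  steps:
    - [[-0.01,0,-0.19],[0,1.2,0]]
    - [[-0.04,0,-0.37],[0,2.4,0]]
    - [[-0.09,0,-0.55],[0,3.6,0]]
    - [[-0.15,0,-0.72],[0,4.8,0]]
    - [[-0.24,0,-0.88],[0,6,0]]
    - [[-0.34,0,-1.03],[0,7.2,0]]
    - [[-0.45,0,-1.18],[0,8.4,0]]
    - [[-0.52,0,-1.25],[0,9,0]]
    - [[-0.52,0,-1.25],[0,9,0]]
    - [[-0.52,0,-1.25],[0,9,0]]

```text
clock: 9.23
tcp_pos: [484.5, -27.8, 67.1]
tool_rot: [0.503, -0.498, 0.497, -0.502]
force: [0.8, -0.6, -1.4]
finger_gap: 11.7
```

Call:
send_rows:
  steps:
    - [[0,0.1,0],[0,0,0]]
    - [[0,0.2,0],[0,0,0]]
    - [[0,0.3,0],[0,0,0]]
    - [[0,0.4,0],[0,0,0]]
    - [[0,0.5,0],[0,0,0]]
    - [[0,0.6,0],[0,0,0]]
    - [[0,0.7,0],[0,0,0]]
    - [[0,0.8,0],[0,0,0]]
    - [[0,0.86,0],[0,0,0]]
    - [[0,0.86,0],[0,0,0]]

```text
clock: 10.07
tcp_pos: [484.5, -27.8, 45.5]
tool_rot: [0.503, -0.498, 0.497, -0.502]
force: [0.5, 0.7, -2.0]
finger_gap: 12.2
```

```bash
python3 - <<'E'
from h import *
s=where()
p=tips('side',None,['strap_fin','strap_slot','sled_handle','carousel_blue','carousel_yellow'])
p=tips('wrist',None,['strap_fin','strap_slot','pivot_bolt','sled_handle'])
E
```

```text
t 10.07 tcp [484.5 -27.8  45.5] jawdir deg 0.58 tilt [-0.    -1.    -0.002] F [ 0.5  0.7 -2. ] gap 12.2 q6 -0.32
side strap_fin 0.71 [268. 331.] [567.1 305.7  74. ]
side strap_slot 0.74 [332. 224.] [482.4 -80.3  30. ]
side sled_handle 0.36 [325. 252.] [479.2  61.9  76. ]
side carousel_blue 0.76 [348. 347.] [392.9 272.3   0. ]
side carousel_yellow 0.92 [343. 304.] [419.4 153.6   0. ]
wrist strap_fin 0.67 [322. 318.] [485.5 -28.6  74. ]
wrist strap_slot 0.6 [323. 356.] [486.6 -75.1  30. ]
wrist pivot_bolt 0.75 [322. 197.] [485.2  16.4  30. ]
wrist sled_handle 0.72 [531. 398.] [599.1 -81.2  76. ]
```

Call:
send_rows:
  steps:
    - [[0,0,0],[0,0,0]]
    - [[0,0,0],[0,0,0]]
    - [[0,0,0],[0,0,0]]
    - [[0,0,0],[0,0,0]]
    - [[0,0,0],[0,0,0]]
    - [[0,-0.3,0],[0,0,0]]
    - [[0,-0.8,0],[0,0,0]]
    - [[0,-1.6,0],[0,0,0]]
    - [[0,-2.6,0],[0,0,0]]
    - [[0,-3,0],[0,0,0]]
  hand: 0.6

```text
clock: 11.45
tcp_pos: [486.5, -28.3, 124.2]
tool_rot: [-0.502, 0.496, -0.499, 0.503]
force: [-0.0, -0.5, 1.0]
finger_gap: 55.1
```

Call:
send_rows:
  steps:
    - [[0.4,-0.6,1],[0,0,0]]
    - [[0.8,-0.6,2],[0,0,0]]
    - [[1.2,-0.6,3],[0,0,0]]
    - [[2,-0.6,4],[0,0,0]]
    - [[2,-0.6,4.6],[0,0,0]]
    - [[2,-0.6,4.6],[0,0,0]]
    - [[2,-0.6,4.6],[0,0,0]]
    - [[2,-0.6,4.6],[0,0,0]]
    - [[2,-0.6,4.6],[0,0,0]]
    - [[2,-0.6,4.6],[0,0,0]]

```text
clock: 12.28
tcp_pos: [601.1, -76.7, 139.7]
tool_rot: [-0.502, 0.496, -0.498, 0.503]
force: [-1.0, 0.3, -0.6]
finger_gap: 55.1
```

```bash
python3 - <<'E'
from h import *
s=where()
p=tips('wrist','w3.png',['strap_fin','strap_slot','pivot_bolt','sled_handle','sled_bolt','spindle_blue','spindle_yellow'])
p=tips('scene',None,['strap_fin','sled_handle'])
E
```

```text
t 12.28 tcp [601.1 -76.7 139.7] jawdir deg 0.61 tilt [ 0.001 -1.     0.003] F [-1.   0.3 -0.6] gap 55.1 q6 -0.34
wrist strap_fin 0.74 [152. 183.] [486.8 -28.4  74. ]
wrist strap_slot 0.67 [180. 234.] [487.7 -75.2  30. ]
wrist pivot_bolt 0.62 [176. 120.] [488.2  16.6  30. ]
wrist sled_handle 0.69 [313. 261.] [596.9 -81.5  76. ]
wrist sled_bolt 0.78 [285. 113.] [574.7  18.   30. ]
wrist spindle_blue 0.73 [287.  13.] [575.   96.5  34. ]
scene strap_fin 0.72 [310. 251.] [472.9 -10.3  74. ]
scene sled_handle 0.93 [337. 275.] [597.7 -80.8  76. ]
```

View pics/w3.png

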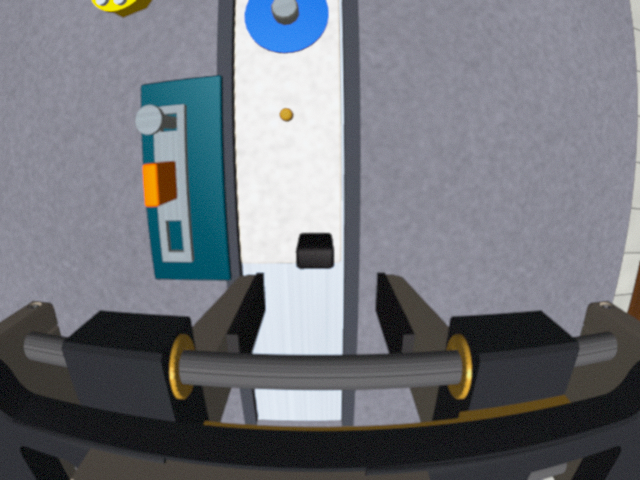

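w3 shows the strap flat on the ledge pointing along -y and the handle at (315,250). I'm descending onto the handle and gripping it.

Call:
send_rows:
  steps:
    - [[0.08,0.4,-0.15],[0,0,0]]
    - [[0.16,0.8,-0.15],[0,0,0]]
    - [[0.16,1.2,-0.15],[0,0,0]]
    - [[0.16,1.6,-0.15],[0,0,0]]
    - [[0.16,2.0,-0.15],[0,0,0]]
    - [[0.16,2.4,-0.15],[0,0,0]]
    - [[0.16,2.8,-0.15],[0,0,0]]
    - [[0.16,3.2,-0.15],[0,0,0]]
    - [[0.16,3.6,-0.15],[0,0,0]]
    - [[0.16,3.65,-0.15],[0,0,0]]

```text
clock: 13.67
tcp_pos: [597.0, -80.8, 45.8]
tool_rot: [-0.503, 0.497, -0.497, 0.503]
force: [0.7, -0.3, -0.7]
finger_gap: 55.3
```

Call:
send_rows:
  steps:
    - [[0,0,0],[0,0,0]]
    - [[0,0,0],[0,0,0]]
    - [[0,0,0],[0,0,0]]
    - [[0,0,0],[0,0,0]]
    - [[0,0,0],[0,0,0]]
    - [[0,0,0],[0,0,0]]
    - [[0,0,0],[0,0,0]]
    - [[0,0,0],[0,0,0]]
    - [[0,0,0],[0,0,0]]
    - [[0,0,0],[0,0,0]]
  hand: 0

```text
clock: 14.5
tcp_pos: [597.8, -81.0, 46.5]
tool_rot: [-0.502, 0.497, -0.498, 0.503]
force: [1.0, -0.5, 2.9]
finger_gap: 25.8
```

Call:
send_rows:
  steps:
    - [[0.2,0,0],[0,0,0]]
    - [[0.6,0,0],[0,0,0]]
    - [[1,0,0],[0,0,0]]
    - [[1.5,0,0],[0,0,0]]
    - [[2,0,0],[0,0,0]]
    - [[2.5,0,0],[0,0,0]]
    - [[3,0,0],[0,0,0]]
    - [[3.5,0,0],[0,0,0]]
    - [[4,0,0],[0,0,0]]
    - [[4,0,0],[0,0,0]]

```text
clock: 15.33
tcp_pos: [600.0, -184.5, 46.5]
tool_rot: [-0.502, 0.496, -0.5, 0.503]
force: [8.6, -2.5, -3.6]
finger_gap: 26.0
```

Call:
send_rows:
  steps:
    - [[0.3,0,0],[0,0,0]]
    - [[0.6,0,0],[0,0,0]]
    - [[1,0,0],[0,0,0]]
    - [[1.4,0,0],[0,0,0]]
    - [[1.8,0,0],[0,0,0]]
    - [[2.2,0,0],[0,0,0]]
    - [[2.5,0,0],[0,0,0]]
    - [[2.75,0,0],[0,0,0]]
    - [[2.9,0,0],[0,0,0]]
    - [[2.9,0,0],[0,0,0]]

```text
clock: 16.17
tcp_pos: [601.4, -251.4, 46.4]
tool_rot: [-0.499, 0.499, -0.497, 0.505]
force: [5.9, 21.2, 6.7]
finger_gap: 26.0
```

```bash
python3 - <<'E'
from h import *
s=where(); 
tips('side',None,['carousel_blue','carousel_yellow','spindle_blue','spindle_yellow','spindle_red','sled_handle'])
E
```

```text
t 16.17 tcp [ 601.4 -251.4   46.4] jawdir deg 0.45 tilt [-0.008 -1.     0.005] F [ 5.9 21.2  6.7] gap 26.0 q6 -0.6
side carousel_blue 0.71 [347. 348.] [393.5 274.5   0. ]
side carousel_yellow 0.94 [341. 305.] [423.4 157.    0. ]
side spindle_blue 0.89 [293. 222.] [584.9 -65.6  34. ]
side spindle_yellow 0.64 [292. 246.] [572.2  19.6  34. ]
side spindle_red 0.75 [284. 276.] [572.6 119.5  34. ]
side sled_handle 0.67 [297. 166.] [ 606.6 -245.5   76. ]
```

Sled is drawn: 170 mm travelled and 21 N at the stop. I'm releasing, rising, and looking at the spindle keys.

Call:
send_rows:
  steps:
    - [[0,0,0],[0,0,0]]
    - [[0,0,0],[0,0,0]]
    - [[0,0,0],[0,0,0]]
    - [[0,0,0],[0,0,0]]
    - [[0,-0.4,0],[0,0,0]]
    - [[0,-1,0],[0,0,0]]
    - [[0,-2,0],[0,0,0]]
    - [[0,-3.5,0],[0,0,0]]
    - [[0,-4.8,0],[0,0,0]]
    - [[0,-4.8,0],[0,0,0]]
  hand: 0.6

```text
clock: 17.35
tcp_pos: [604.5, -255.5, 176.2]
tool_rot: [-0.498, 0.493, -0.503, 0.506]
force: [0.7, -0.6, 2.0]
finger_gap: 55.4
```

Call:
send_rows:
  steps:
    - [[-1.5,-1,0],[0,0,0]]
    - [[-3,-1.5,-0.5],[0,0,0]]
    - [[-4.5,-2,-1.1],[0,0,0]]
    - [[-6,-2,-1.1],[0,0,0]]
    - [[-7.6,-2,-1.1],[0,0,0]]
    - [[-7.6,-2,-1.1],[0,0,0]]
    - [[-7.6,-2,-1.1],[0,0,0]]
    - [[-7.6,-2,-1.1],[0,0,0]]
    - [[-7.6,-2,-1.1],[0,0,0]]
    - [[-7.6,-2,-1.1],[0,0,0]]

```text
clock: 18.18
tcp_pos: [574.6, -67.2, 225.2]
tool_rot: [-0.498, 0.494, -0.503, 0.505]
force: [-0.2, -0.6, 0.2]
finger_gap: 54.9
```

```bash
python3 - <<'E'
from h import *
s=where(); 
tips('wrist','w4.png',['spindle_blue','spindle_yellow','spindle_red','sled_handle','sled_bolt','carousel_yellow','carousel_blue'])
E
```

```text
t 18.18 tcp [574.6 -67.2 225.2] jawdir deg 0.35 tilt [ 0.002 -1.     0.017] F [-0.2 -0.6  0.2] gap 54.9 q6 -0.33
wrist spindle_yellow 0.72 [319. 125.] [576.4  22.9  34. ]
wrist spindle_red 0.63 [319.  33.] [575.9 116.6  34. ]
wrist sled_handle 0.74 [341. 394.] [ 601.  -249.4   76. ]
wrist sled_bolt 0.71 [318. 296.] [ 576.8 -152.7   30. ]
wrist carousel_yellow 0.79 [184.  13.] [426.4 160.5   0. ]
```

View pics/w4.png

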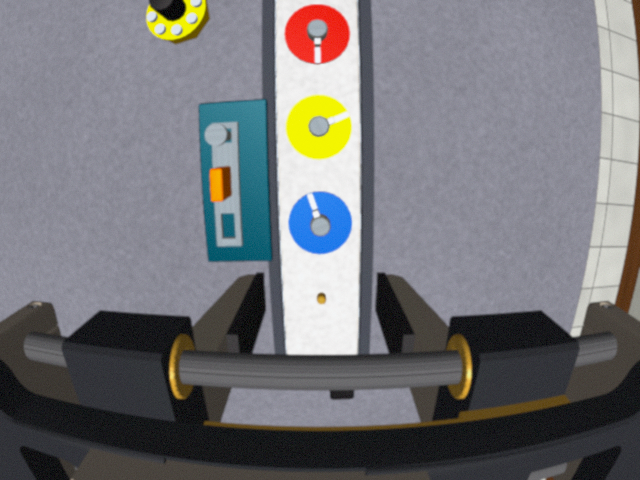

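w4: yellow seat at (319,127) with its key line pointing up-right, blue seat at (320,222) with its line pointing up-left. I'm measuring the centres and angles.

```bash
cat >> h.py <<'E'
def seat(p,col,z=34,c0=None,rmin=19,rmax=30,rad=32,fish=True):
    "fit coloured disc rim (radius rad at height z) and white-line angle; returns centre, deg"
    im=p['image']; hsv=cv2.cvtColor(im,cv2.COLOR_RGB2HSV).astype(int)
    hue={'yellow':30,'blue':107,'red':0}[col]
    u0,v0=proj(p,[*c0,z],fish)
    yy,xx=np.mgrid[:480,:640]; f=np.hypot(xx-u0,yy-v0)
    m=(abs((hsv[...,0]-hue+90)%180-90)<14)&(hsv[...,1]>110)&(hsv[...,2]>60)
    d=lambda uvs:np.array([at_z(p,q,z,fish)[:2] for q in uvs])
    vs,us=np.nonzero(m&(f<90)); P=d(np.stack([us,vs],1)); k=np.hypot(*(P-c0).T)<rad+20; P=P[k]
    hull=cv2.convexHull(P.astype(np.float32))[:,0]
    from scipy.optimize import least_squares
    c=least_squares(lambda c:np.hypot(hull[:,0]-c[0],hull[:,1]-c[1])-rad,P.mean(0),loss='soft_l1').x
    vs,us=np.nonzero((hsv[...,1]<70)&(hsv[...,2]>170)&(f<90)); W=d(np.stack([us,vs],1))-c; r=np.hypot(*W.T); k=(r>rmin)&(r<rmax)
    W=W[k]; a=np.angle(np.sum((W[:,0]+1j*W[:,1])/r[k])) if k.any() else np.nan
    print(col,'c',c.round(1),'n',len(P),'rms',np.hypot(*(hull-c).T).std().round(2),'ang',np.degrees(a).round(1),'nw',k.sum(),'conc',round(abs(np.mean((W[:,0]+1j*W[:,1])/r[k])),3) if k.any() else 0)
    return c,a
E
python3 - <<'E'
from h import *
p=snap('wrist')
for c,x in [('yellow',(575,21)),('blue',(576,-75)),('red',(575,117))]: seat(p,c,c0=np.array(x,float))
E
```

```text
yellow c [576.1  22.4] n 2825 rms 0.36 ang 24.2 nw 64 conc 0.998
blue c [575.3 -73. ] n 2679 rms 8.54 ang 123.6 nw 86 conc 0.819
red c [574. 117.] n 2535 rms 0.35 ang -88.8 nw 66 conc 0.998
```

Call:
send_rows:
  steps:
    - [[-1,0,-1],[-0.2,0,0]]
    - [[-2.5,0.2,-2],[-0.2,0,0]]
    - [[-4,0.4,-3],[-0.2,0,0]]
    - [[-5.2,0.6,-4],[-0.2,0,0]]
    - [[-6.4,1,-5],[-0.2,0,0]]
    - [[-7.6,1.4,-6],[-0.2,0,0]]
    - [[-8.9,1.8,-6.1],[-0.2,0,0]]
    - [[-8.9,1.8,-6.1],[-0.2,0,0]]
    - [[-8.9,1.8,-6.1],[-0.2,0,0]]
    - [[-8.9,1.8,-6.1],[-0.2,0,0]]
  hand: 0.8

```text
clock: 19.47
tcp_pos: [421.6, 155.2, 177.8]
tool_rot: [0.502, -0.497, 0.499, -0.502]
force: [0.1, -0.3, 0.7]
finger_gap: 73.7
```

```bash
python3 - <<'E'
from h import *
s=where()
p=tips('wrist','w5.png',['carousel_blue','carousel_yellow','hood'])
for n,z in(('yellow',24),('blue',24)):
    t=nets.tip_of(p,'carousel_'+n)
    if t:
        c=at_z(p,t[0]['uv'],0,True)[:2]; seat(p,n,z=24,c0=c,rmin=15,rmax=33,rad=34)
E
```

```text
t 19.47 tcp [421.6 155.2 177.8] jawdir deg 0.49 tilt [ 0.002 -1.     0.001] F [ 0.1 -0.3  0.7] gap 73.7 q6 0.08
wrist carousel_blue 0.87 [286.  89.] [389.1 278.7   0. ]
wrist carousel_yellow 0.89 [321. 218.] [423.1 156.8   0. ]
wrist hood 0.88 [530. 110.] [570.3 259.6 108. ]
yellow c [424.  156.7] n 2304 rms 0.12 ang 92.6 nw 1050 conc 0.039
blue c [388.7 278. ] n 2429 rms 0.2 ang -33.3 nw 1045 conc 0.03
```

View pics/w5.png

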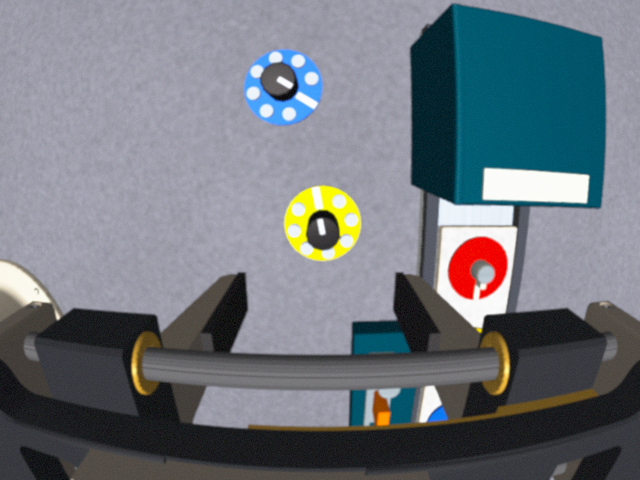

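w5: yellow disc at (323,222) with its line up at (318,195); blue disc at (283,87) with its line lower-right at (303,100). I'm getting exact angles by radial sampling.

```bash
cat >> h.py <<'E'
def lineang(p,c,z=24,r=(17,33),fish=True):
    g=p['image'].min(2).astype(np.float32); aa=np.arange(0,360,1.)
    uv=np.array([[proj(p,[c[0]+q*np.cos(np.radians(a)),c[1]+q*np.sin(np.radians(a)),z],fish) for q in np.linspace(*r,14)] for a in aa]).astype(np.float32)
    v=cv2.remap(g,uv[...,0],uv[...,1],cv2.INTER_LINEAR); s=np.percentile(v,15,axis=1); b=aa[s.argmax()]
    w=(s>s.max()*.75)&(abs((aa-b+180)%360-180)<15); ang=np.degrees(np.angle(np.sum(s[w]*np.exp(1j*np.radians(aa[w])))))
    print('line',round(ang,1),'peak',s.max(),'width',w.sum(),'2nd',s[abs((aa-b+180)%360-180)>20].max()); return ang
E
python3 - <<'E'
from h import *
p=snap('wrist')
for n,c in(('yellow',(424,156.7)),('blue',(388.7,278))):
    c,_=seat(p,n,z=24,c0=np.array(c),rad=34); lineang(p,c)
E
```

```text
yellow c [424.  156.7] n 2318 rms 0.13 ang 79.3 nw 884 conc 0.047
line 101.5 peak 251.0 width 12 2nd 74.86006
blue c [388.7 277.9] n 2423 rms 0.14 ang -93.5 nw 887 conc 0.036
line -31.0 peak 251.26505 width 13 2nd 95.58755
```

Yellow slot is at 101.5° and its target is 24.2°, so it turns -77°. Grasping yellow.

Call:
send_rows:
  steps:
    - [[-0.06,0.8,0.1],[0,0,0]]
    - [[-0.06,1.6,0.1],[0,0,0]]
    - [[-0.06,2.4,0.1],[0,0,0]]
    - [[-0.06,3.2,0.1],[0,0,0]]
    - [[-0.06,4,0.1],[0,0,0]]
    - [[-0.06,4.6,0.1],[0,0,0]]
    - [[-0.06,5.1,0.1],[0,0,0]]
    - [[-0.06,5.5,0.1],[0,0,0]]
    - [[-0.06,5.65,0.1],[0,0,0]]
    - [[-0.06,5.65,0.1],[0,0,0]]

```text
clock: 20.65
tcp_pos: [423.5, 155.9, 35.6]
tool_rot: [0.502, -0.498, 0.499, -0.501]
force: [0.2, 0.2, 0.8]
finger_gap: 73.9
```

Call:
send_rows:
  steps:
    - [[0,0,0],[0,0,0]]
    - [[0,0,0],[0,0,0]]
    - [[0,0,0],[0,0,0]]
    - [[0,0,0],[0,0,0]]
    - [[0,0,0],[0,0,0]]
    - [[0,0,0],[0,0,0]]
    - [[0,0,0],[0,0,0]]
    - [[0,0,0],[0,0,0]]
    - [[0,0,0],[0,0,0]]
    - [[0,0,0],[0,0,0]]
  hand: 0

```text
clock: 21.48
tcp_pos: [423.6, 155.9, 35.7]
tool_rot: [0.502, -0.498, 0.499, -0.501]
force: [-0.1, 0.5, 1.9]
finger_gap: 27.5
```

Call:
send_rows:
  steps:
    - [[0,-0.3,0],[0,0,0]]
    - [[0,-0.7,0],[0,0,0]]
    - [[0,-1.2,0],[0,0,0]]
    - [[0,-1.8,0],[0,0,0]]
    - [[0,-2.6,0],[0,0,0]]
    - [[0,-3.4,0],[0,0,0]]
    - [[0,-4,0],[0,0,0]]
    - [[0,-4,0],[0,0,0]]
    - [[0,-4,0],[0,0,0]]
    - [[0,-4,0],[0,0,0]]

```text
clock: 22.32
tcp_pos: [423.1, 156.0, 135.0]
tool_rot: [0.503, -0.499, 0.498, -0.5]
force: [-0.5, 0.2, -1.7]
finger_gap: 27.5
```

```bash
python3 - <<'E'
from h import *
s=where(); p=snap('wrist','w6.png')
# underside z = tcp z - (36.5) ; disc top = +24
zt=s['tcp_pos'][2]-36.5+24
c,_=seat(p,'yellow',z=zt,c0=s['tcp_pos'][:2],rad=34); lineang(p,c,z=zt,r=(17,32))
E
```

```text
t 22.32 tcp [423.1 156.  135. ] jawdir deg 0.36 tilt [ 0.002 -1.    -0.002] F [-0.5  0.2 -1.7] gap 27.5 q6 0.08
yellow c [423.2 156.9] n 4170 rms 0.47 ang 88.8 nw 1223 conc 0.621
line 102.4 peak 249.33682 width 12 2nd 39.275196
```

View pics/w6.png

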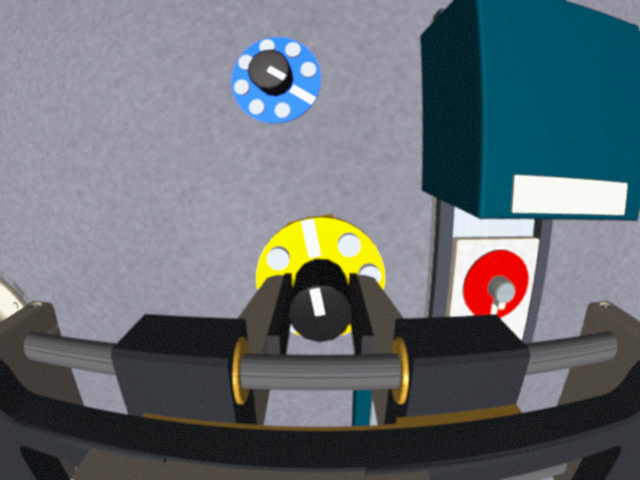

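Held well, slot at about 102°. Carrying it over the yellow spindle while turning -78° (+15.6 units about tool y).

Call:
send_rows:
  steps:
    - [[0.6,0,0.6],[0,1.2,0]]
    - [[1.2,0,1.2],[0,2.4,0]]
    - [[1.8,0,2],[0,3.6,0]]
    - [[2.4,0,2.8],[0,4.8,0]]
    - [[3,0,3.6],[0,6,0]]
    - [[3.6,0,4.4],[0,7.2,0]]
    - [[4.3,0,5],[0,8.4,0]]
    - [[5,0,5.6],[0,9.6,0]]
    - [[5.38,0,6.08],[0,10.8,0]]
    - [[5.38,0,6.08],[0,12,0]]

```text
clock: 23.2
tcp_pos: [576.7, 20.2, 132.7]
tool_rot: [0.184, -0.683, 0.684, -0.181]
force: [-0.1, -0.5, -1.3]
finger_gap: 27.2
```

Call:
send_rows:
  steps:
    - [[0,0,0],[0,1.2,0]]
    - [[0,0,0],[0,2.4,0]]
    - [[0,0,0],[0,3.6,0]]
    - [[0,0,0],[0,3.6,0]]
    - [[0,0,0],[0,3.6,0]]
    - [[0,0,0],[0,3.6,0]]
    - [[0,0,0],[0,3.6,0]]
    - [[0,0,0],[0,3.6,0]]
    - [[0,0,0],[0,3.6,0]]
    - [[0,0,0],[0,3.6,0]]

```text
clock: 24.03
tcp_pos: [576.7, 20.2, 132.7]
tool_rot: [0.075, -0.703, 0.704, -0.072]
force: [-0.3, -0.6, -1.7]
finger_gap: 27.4
```

```bash
python3 - <<'E'
from h import *
s=where(); p=snap('wrist','w7.png')
zt=s['tcp_pos'][2]-36+24
c,_=seat(p,'yellow',z=zt,c0=s['tcp_pos'][:2],rad=34); lineang(p,c,z=zt,r=(17,32))
seat(p,'red',c0=np.array([574,117.])); seat(p,'blue',c0=np.array([576.6,-73.]))
print(R.from_quat(s['tool_rot']).as_matrix().round(3))
E
```

```text
t 24.03 tcp [576.7  20.2 132.7] jawdir deg -78.05 tilt [ 0.005 -1.     0.001] F [-0.3 -0.6 -1.7] gap 27.4 q6 1.19
yellow c [583.2  21.5] n 4985 rms 2.52 ang 15.4 nw 1091 conc 0.364
line 21.5 peak 230.83281 width 6 2nd 147.78369
red c [574.1 116.6] n 4015 rms 0.22 ang -89.6 nw 98 conc 0.998
blue c [577.5 -72.8] n 3684 rms 3.72 ang 109.5 nw 89 conc 0.998
[[-0.978 -0.005  0.207]
 [-0.207 -0.002 -0.978]
 [ 0.005 -1.     0.001]]
```

View pics/w7.png

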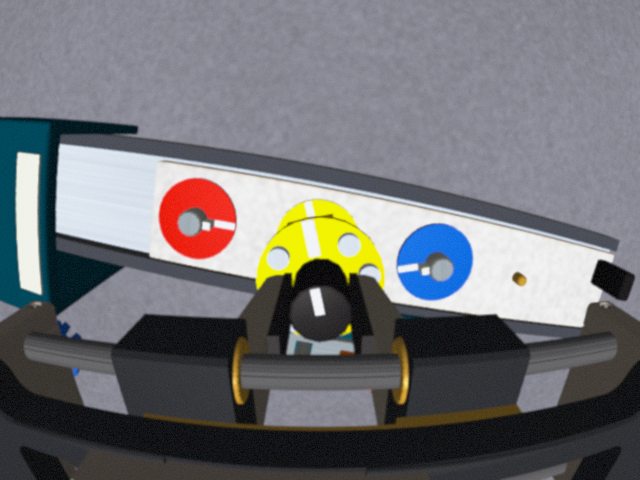

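w7: the seat's line and the carousel's line are collinear, peeking out at (309,210) and (313,235). After a 1–2 mm shift I lower it.

Call:
send_rows:
  steps:
    - [[0.05,0.3,-0.07],[0,0,0]]
    - [[0.05,0.6,-0.07],[0,0,0]]
    - [[0.05,0.9,-0.07],[0,0,0]]
    - [[0.05,1.2,-0.07],[0,0,0]]
    - [[0.05,1.4,-0.07],[0,0,0]]
    - [[0.05,1.6,-0.07],[0,0,0]]
    - [[0.05,1.75,-0.07],[0,0,0]]
    - [[0.05,1.9,-0.07],[0,0,0]]
    - [[0.05,1.9,-0.07],[0,0,0]]
    - [[0.05,1.9,-0.07],[0,0,0]]

```text
clock: 24.92
tcp_pos: [574.9, 21.5, 85.2]
tool_rot: [0.075, -0.703, 0.704, -0.072]
force: [1.0, 0.0, -1.7]
finger_gap: 27.4
```

Call:
send_rows:
  steps:
    - [[0,0.07,0],[0,0,0]]
    - [[0,0.14,0],[0,0,0]]
    - [[0,0.21,0],[0,0,0]]
    - [[0,0.28,0],[0,0,0]]
    - [[0,0.35,0],[0,0,0]]
    - [[0,0.42,0],[0,0,0]]
    - [[0,0.49,0],[0,0,0]]
    - [[0,0.56,0],[0,0,0]]
    - [[0,0.61,0],[0,0,0]]
    - [[0,0.61,0],[0,0,0]]

```text
clock: 25.75
tcp_pos: [574.8, 21.5, 69.9]
tool_rot: [0.075, -0.703, 0.704, -0.072]
force: [0.4, -0.1, -1.1]
finger_gap: 27.1
```

```bash
python3 - <<'E'
from h import *
s=where(); print(s['ft_torque'].round(2))
E
```

```text
t 25.75 tcp [574.8  21.5  69.9] jawdir deg -78.06 tilt [ 0.005 -1.     0.001] F [ 0.4 -0.1 -1.1] gap 27.1 q6 1.19
[0.09 0.09 0.01]
```

Call:
send_rows:
  steps:
    - [[0,0.02,0],[0,0,0]]
    - [[0,0.04,0],[0,0,0]]
    - [[0,0.06,0],[0,0,0]]
    - [[0,0.08,0],[0,0,0]]
    - [[0,0.08,0],[0,0,0]]
    - [[0,0.08,0],[0,0,0]]
    - [[0,0.08,0],[0,0,0]]
    - [[0,0.08,0],[0,0,0]]
    - [[0,0.08,0],[0,0,0]]
    - [[0,0.08,0],[0,0,0]]

```text
clock: 26.58
tcp_pos: [575.1, 21.4, 69.6]
tool_rot: [0.075, -0.702, 0.704, -0.072]
force: [-5.3, 0.3, 9.9]
finger_gap: 27.5
```

Call:
send_rows:
  steps:
    - [[0,0,0],[0,0,0]]
    - [[0,0,0],[0,0,0]]
    - [[0,0,0],[0,0,0]]
    - [[0,0,0],[0,0,0]]
    - [[0,0,0],[0,0,0]]
    - [[0,-0.2,0],[0,0,0]]
    - [[0,-0.7,0],[0,0,0]]
    - [[0,-1.5,0],[0,0,0]]
    - [[0,-2.5,0],[0,0,0]]
    - [[0,-4,0],[0,0,0]]
  hand: 0.55

```text
clock: 27.42
tcp_pos: [573.6, 22.0, 169.0]
tool_rot: [0.077, -0.703, 0.704, -0.07]
force: [0.4, -0.2, -0.2]
finger_gap: 50.7
```

```bash
python3 - <<'E'
from h import *
s=where(); p=snap('wrist','w8.png')
for z in (58,68): c,_=seat(p,'yellow',z=z,c0=np.array([576,22.]),rad=34)
lineang(p,np.array([576,22]),z=58)
seat(p,'blue',c0=np.array([577.3,-73.]))
f=p['depth']
u=proj(p,[576,22,98],True); print(u)
E
```

```text
t 27.42 tcp [573.6  22.  169. ] jawdir deg -78.05 tilt [ 0.01 -1.   -0.  ] F [ 0.4 -0.2 -0.2] gap 50.7 q6 1.19
yellow c [576.   21.3] n 2856 rms 0.45 ang 10.5 nw 1059 conc 0.103
yellow c [578.3  22.1] n 2856 rms 0.47 ang 8.2 nw 1147 conc 0.071
line 22.4 peak 242.01114 width 12 2nd 122.90318
blue c [577.3 -73. ] n 3071 rms 6.0 ang 109.0 nw 71 conc 0.998
[320.33139266 247.59959268]
```

View pics/w8.png

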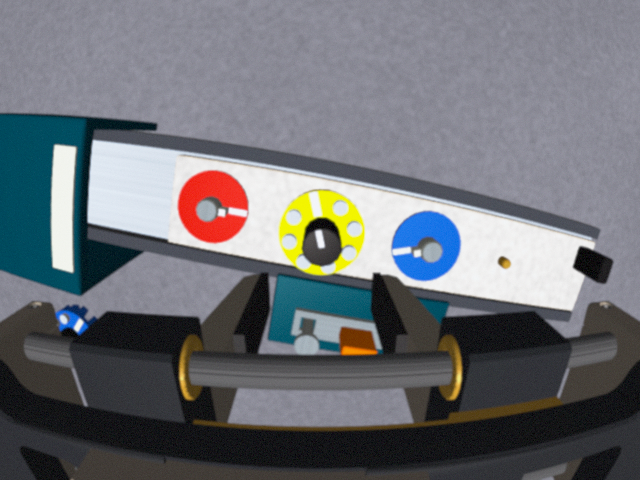

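Yellow is seated: contact at TCP 69.6, so the underside is at 34. Going to the blue carousel with the same wrist angle.

Call:
send_rows:
  steps:
    - [[0.6,-0.3,-1.4],[0,0,0.1]]
    - [[1.2,-0.3,-2.8],[0,0,0.1]]
    - [[1.8,-0.3,-4.2],[0,0,0.1]]
    - [[2.4,-0.3,-5.6],[0,0,0.1]]
    - [[3,-0.3,-7],[0,0,0.1]]
    - [[3.7,-0.3,-8.5],[0,0,0.1]]
    - [[4.4,-0.3,-10],[0,0,0.1]]
    - [[5.12,-0.3,-11.55],[0,0,0.1]]
    - [[5.12,-0.3,-11.55],[0,0,0.1]]
    - [[5.12,-0.3,-11.55],[0,0,0.1]]
  hand: 0.8

```text
clock: 28.3
tcp_pos: [393.4, 278.8, 185.9]
tool_rot: [0.069, -0.702, 0.704, -0.081]
force: [0.2, -0.4, -0.1]
finger_gap: 73.2
```

Call:
send_rows:
  steps:
    - [[0,0,0],[0,0,0]]
    - [[0,0,0],[0,0,0]]
    - [[0,0,0],[0,0,0]]
    - [[0,0,0],[0,0,0]]
    - [[0,0,0],[0,0,0]]
    - [[0,0,0],[0,0,0]]
    - [[0,0,0],[0,0,0]]
    - [[0,0,0],[0,0,0]]
    - [[0,0,0],[0,0,0]]
    - [[0,0,0],[0,0,0]]

```text
clock: 29.13
tcp_pos: [393.3, 278.8, 185.8]
tool_rot: [0.069, -0.702, 0.704, -0.081]
force: [0.1, -1.0, 0.5]
finger_gap: 73.6
```

```bash
python3 - <<'E'
from h import *
s=where(); p=tips('wrist','w9.png',['carousel_blue'])
t=nets.tip_of(p,'carousel_blue')
c,_=seat(p,'blue',z=24,c0=at_z(p,t[0]['uv'],0,True)[:2],rad=34); lineang(p,c)
M=R.from_quat(s['tool_rot']).as_matrix(); print(M.round(3))
print('shift units', (M.T@(np.array([*c,36])-s['tcp_pos'])/25).round(2))
E
```

```text
t 29.13 tcp [393.3 278.8 185.8] jawdir deg -77.78 tilt [-0.016 -1.     0.006] F [ 0.1 -1.   0.5] gap 73.6 q6 1.73
wrist carousel_blue 0.77 [319. 224.] [391.3 278.2   0. ]
blue c [388.9 278. ] n 2112 rms 0.16 ang 46.9 nw 843 conc 0.066
line -32.0 peak 254.31465 width 13 2nd 120.81817
[[-0.977  0.017  0.212]
 [-0.212 -0.002 -0.977]
 [-0.016 -1.     0.006]]
shift units [ 0.28  5.99 -0.04]
```

View pics/w9.png

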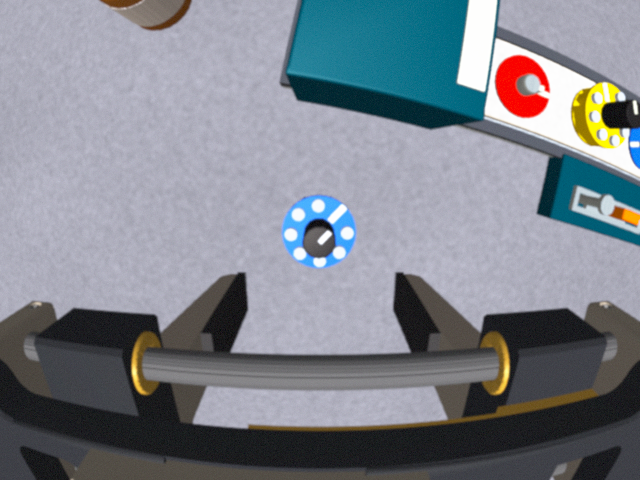

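w9: the blue carousel is unmoved, centred at (319,232), slot at -32°. I'm grasping it and removing the 1° tilt.

Call:
send_rows:
  steps:
    - [[0.28,0.8,-0.04],[0,0,-0.18]]
    - [[0.28,1.6,-0.04],[0,0,-0.18]]
    - [[0.28,2.4,-0.04],[0,0,-0.18]]
    - [[0.28,3.2,-0.04],[0,0,-0.18]]
    - [[0.28,4,-0.04],[0,0,-0.18]]
    - [[0.28,4.7,-0.04],[0,0,-0.18]]
    - [[0.28,5.3,-0.04],[0,0,-0.18]]
    - [[0.28,5.8,-0.04],[0,0,-0.18]]
    - [[0.28,5.99,-0.04],[0,0,-0.18]]
    - [[0.28,5.99,-0.04],[0,0,-0.18]]

```text
clock: 30.12
tcp_pos: [387.8, 277.6, 34.9]
tool_rot: [0.076, -0.701, 0.705, -0.075]
force: [0.1, 0.1, 1.6]
finger_gap: 73.6
```

Call:
send_rows:
  steps:
    - [[0,0,0],[0,0,0]]
    - [[0,0,0],[0,0,0]]
    - [[0,0,0],[0,0,0]]
    - [[0,0,0],[0,0,0]]
    - [[0,0,0],[0,0,0]]
    - [[0,0,0],[0,0,0]]
    - [[0,0,0],[0,0,0]]
    - [[0,0,0],[0,0,0]]
    - [[0,0,0],[0,0,0]]
    - [[0,0,0],[0,0,0]]
  hand: 0

```text
clock: 30.95
tcp_pos: [387.9, 277.7, 35.1]
tool_rot: [0.076, -0.701, 0.705, -0.075]
force: [-0.6, -1.3, 1.6]
finger_gap: 27.3
```

Call:
send_rows:
  steps:
    - [[0,-0.3,0],[0,0,0]]
    - [[0,-0.7,0],[0,0,0]]
    - [[0,-1.2,0],[0,0,0]]
    - [[0,-1.8,0],[0,0,0]]
    - [[0,-2.6,0],[0,0,0]]
    - [[0,-3.4,0],[0,0,0]]
    - [[0,-4.2,0],[0,0,0]]
    - [[0,-4.2,0],[0,0,0]]
    - [[0,-4.2,0],[0,0,0]]
    - [[0,-4.2,0],[0,0,0]]

```text
clock: 31.78
tcp_pos: [387.3, 278.0, 139.1]
tool_rot: [0.076, -0.701, 0.705, -0.074]
force: [-1.2, -0.0, -0.7]
finger_gap: 27.5
```

```bash
python3 - <<'E'
from h import *
s=where(); p=snap('wrist')
zt=s['tcp_pos'][2]-12
c,_=seat(p,'blue',z=zt,c0=s['tcp_pos'][:2],rad=34); lineang(p,c,z=zt,r=(17,32))
M=R.from_quat(s['tool_rot']).as_matrix(); print(M.round(3))
print('shift units', (M.T@(np.array([577.3,-73,140])-s['tcp_pos'])/25).round(2), 'off in tool',(M.T@np.array([*(c-s['tcp_pos'][:2]),0])).round(2))
E
```

```text
t 31.78 tcp [387.3 278.  139.1] jawdir deg -77.77 tilt [ 0.003 -1.     0.006] F [-1.2 -0.  -0.7] gap 27.5 q6 1.73
blue c [388.1 277.9] n 4153 rms 0.47 ang 19.6 nw 1164 conc 0.703
line -32.9 peak 255.0 width 13 2nd 117.79024
[[-0.977 -0.002  0.212]
 [-0.212 -0.007 -0.977]
 [ 0.003 -1.     0.006]]
shift units [-4.46  0.05 15.33] off in tool [-0.77 -0.    0.32]
```

Lifting higher and turning +141° in place in two calls, then travelling.

Call:
send_rows:
  steps:
    - [[0,-0.5,0],[0,-1.3,0]]
    - [[0,-1,0],[0,-2.6,0]]
    - [[0,-1.6,0],[0,-3.9,0]]
    - [[0,-1.6,0],[0,-5.2,0]]
    - [[0,-1.6,0],[0,-6.5,0]]
    - [[0,-1.6,0],[0,-7.8,0]]
    - [[0,-1.6,0],[0,-9.1,0]]
    - [[0,-1.6,0],[0,-10.4,0]]
    - [[0,-1.6,0],[0,-11.7,0]]
    - [[0,-1.6,0],[0,-13,0]]

```text
clock: 32.67
tcp_pos: [386.1, 277.7, 176.8]
tool_rot: [0.446, -0.55, 0.552, -0.439]
force: [-0.5, -0.6, -1.9]
finger_gap: 27.1
```

Call:
send_rows:
  steps:
    - [[0,0,0],[0,-1.3,0]]
    - [[0,0,0],[0,-2.6,0]]
    - [[0,0,0],[0,-3.9,0]]
    - [[0,0,0],[0,-5.2,0]]
    - [[0,0,0],[0,-6.5,0]]
    - [[0,0,0],[0,-7.8,0]]
    - [[0,0,0],[0,-9.1,0]]
    - [[0,0,0],[0,-10.4,0]]
    - [[0,0,0],[0,-11.7,0]]
    - [[0,0,0],[0,-13,0]]

```text
clock: 33.5
tcp_pos: [385.0, 277.3, 174.9]
tool_rot: [0.675, -0.227, 0.223, -0.666]
force: [-0.3, 0.7, -2.3]
finger_gap: 27.4
```

```bash
python3 - <<'E'
from h import *
s=where()
M=R.from_quat(s['tool_rot']).as_matrix(); print(M.round(3))
print('shift units', (M.T@(np.array([577,-73,175])-s['tcp_pos'])/25).round(2))
E
```

```text
t 33.5 tcp [385.  277.3 174.9] jawdir deg 52.86 tilt [-0.002 -1.    -0.013] F [-0.3  0.7 -2.3] gap 27.4 q6 -0.55
[[ 0.797 -0.009  0.604]
 [-0.604 -0.01   0.797]
 [-0.002 -1.    -0.013]]
shift units [14.58  0.06 -6.53]
```

Call:
send_rows:
  steps:
    - [[1.3,0,-0.6],[0,-1,0]]
    - [[2.6,0,-1.2],[0,-2.1,0]]
    - [[4,0,-1.8],[0.15,-2.16,0]]
    - [[5.5,0,-2.5],[0.15,-2.16,0]]
    - [[7,0,-3.1],[0.15,-2.16,0]]
    - [[8.5,0,-3.8],[0.15,-2.16,0]]
    - [[10,0,-4.5],[0.15,-2.16,0]]
    - [[11.5,0,-5.1],[0.15,-2.16,0]]
    - [[13,0,-5.8],[0.15,-2.16,0]]
    - [[14.58,0,-6.53],[0.15,-2.16,0]]

```text
clock: 34.33
tcp_pos: [575.8, -72.9, 174.5]
tool_rot: [-0.688, 0.163, -0.159, 0.689]
force: [0.8, 0.6, -1.4]
finger_gap: 26.8
```

```bash
python3 - <<'E'
from h import *
s=where(); p=snap('wrist','w10.png')
M=R.from_quat(s['tool_rot']).as_matrix(); print(M.round(3))
print('shift units', (M.T@(np.array([577.0,-73,69.8])-s['tcp_pos'])/25).round(2))
zt=s['tcp_pos'][2]-12
c,_=seat(p,'blue',z=zt,c0=s['tcp_pos'][:2],rad=34); lineang(p,c,z=zt,r=(17,32))
print('off in tool',(M.T@np.array([*(c-s['tcp_pos'][:2]),0])).round(2))
print(proj(p,[577.3,-73,34],True))
E
```

```text
t 34.33 tcp [575.8 -72.9 174.5] jawdir deg 63.65 tilt [-0.006 -1.    -0.   ] F [ 0.8  0.6 -1.4] gap 26.8 q6 -1.45
[[ 0.896 -0.006  0.444]
 [-0.444  0.003  0.896]
 [-0.006 -1.    -0.   ]]
shift units [0.07 4.19 0.02]
blue c [569.1 -69.3] n 5251 rms 3.38 ang 149.1 nw 1024 conc 0.219
line 97.6 peak 239.00659 width 12 2nd 119.40215
off in tool [-7.57  0.05  0.26]
[320.90271442 231.14117462]
```

View pics/w10.png

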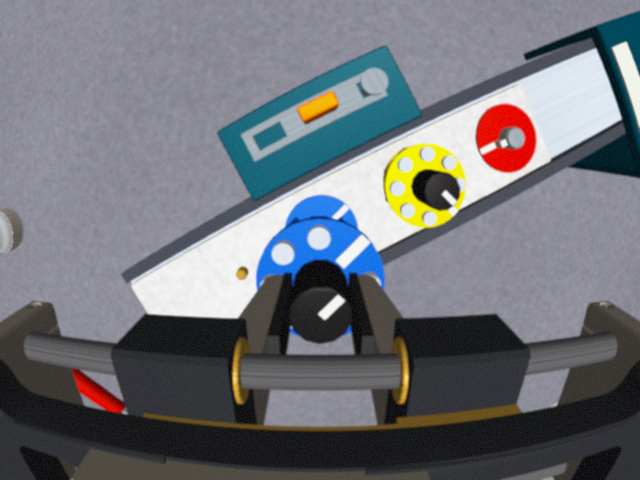

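w10: the seat line at (342,211) is parallel to the carousel line at (352,250). Lowering.

Call:
send_rows:
  steps:
    - [[0.09,0.4,0.02],[0,0,0]]
    - [[0.09,0.9,0.02],[0,0,0]]
    - [[0.09,1.4,0.02],[0,0,0]]
    - [[0.09,1.9,0.02],[0,0,0]]
    - [[0.09,2.4,0.02],[0,0,0]]
    - [[0.09,2.8,0.02],[0,0,0]]
    - [[0.09,3.2,0.02],[0,0,0]]
    - [[0.09,3.4,0.02],[0,0,0]]
    - [[0.09,3.5,0.02],[0,0,0]]
    - [[0.09,3.5,0.02],[0,0,0]]

```text
clock: 35.22
tcp_pos: [580.5, -80.8, 86.6]
tool_rot: [0.689, -0.163, 0.162, -0.687]
force: [-0.1, 0.2, -2.1]
finger_gap: 27.2
```

Call:
send_rows:
  steps:
    - [[0,0.07,0],[0,0,0]]
    - [[0,0.14,0],[0,0,0]]
    - [[0,0.21,0],[0,0,0]]
    - [[0,0.28,0],[0,0,0]]
    - [[0,0.35,0],[0,0,0]]
    - [[0,0.42,0],[0,0,0]]
    - [[0,0.49,0],[0,0,0]]
    - [[0,0.56,0],[0,0,0]]
    - [[0,0.63,0],[0,0,0]]
    - [[0,0.68,0],[0,0,0]]

```text
clock: 36.05
tcp_pos: [589.0, -84.4, 79.3]
tool_rot: [0.69, -0.156, 0.169, -0.686]
force: [1.3, -2.0, 28.9]
finger_gap: 27.6
```

```bash
python3 - <<'E'
from h import *
s=where(); print(s['ft_torque'].round(2))
E
```

```text
t 36.05 tcp [589.  -84.4  79.3] jawdir deg 63.37 tilt [ 0.019 -1.    -0.002] F [ 1.3 -2.  28.9] gap 27.6 q6 -1.45
[-0.02 -0.3   0.01]
```

The TCP drifted while settling, so it landed about 8 mm off on top of the shaft. Raising and recentring.

Call:
send_rows:
  steps:
    - [[0,-0.5,0],[0,0,0]]
    - [[0,-1,0],[0,0,0]]
    - [[0,-1.5,0],[0,0,0]]
    - [[0,-2,0],[0,0,0]]
    - [[0,-2,0],[0,0,0]]
    - [[0,-2,0],[0,0,0]]
    - [[0,-2,0],[0,0,0]]
    - [[0,-2,0],[0,0,0]]
    - [[0,-2,0],[0,0,0]]
    - [[0,-2,0],[0,0,0]]

```text
clock: 36.88
tcp_pos: [587.7, -83.7, 128.4]
tool_rot: [0.69, -0.157, 0.169, -0.686]
force: [0.3, 0.6, -1.1]
finger_gap: 27.3
```

```bash
python3 - <<'E'
from h import *
s=where(); p=snap('wrist','w11.png')
M=R.from_quat(s['tool_rot']).as_matrix(); print(M.round(3))
tips('side',None,['spindle_blue','spindle_red','sled_handle','sled_bolt'])
for c,x in [('yellow',(575,21)),('red',(574,117))]: seat(p,c,z=34 if c=='red' else 58,c0=np.array(x,float),rad=32 if c=='red' else 34)
print('shift units', (M.T@(np.array([577.8,-73.2,115])-s['tcp_pos'])/25).round(2))
zt=s['tcp_pos'][2]-12
lineang(p,s['tcp_pos'][:2]+M[:2,0]*-.8,z=zt,r=(17,32))
E
```

```text
t 36.88 tcp [587.7 -83.7 128.4] jawdir deg 63.37 tilt [ 0.018 -1.    -0.002] F [ 0.3  0.6 -1.1] gap 27.3 q6 -1.45
[[ 0.894  0.015  0.448]
 [-0.448 -0.01   0.894]
 [ 0.018 -1.    -0.002]]
side spindle_blue 0.78 [293. 220.] [586.7 -73.3  34. ]
side spindle_red 0.7 [283. 275.] [575.9 114.6  34. ]
side sled_handle 0.84 [300. 167.] [ 599.4 -245.8   76. ]
side sled_bolt 0.89 [299. 203.] [ 583.1 -145.5   30. ]
yellow c [574.8  21. ] n 3763 rms 1.09 ang -132.8 nw 1219 conc 0.174
red c [573.4 117.4] n 3182 rms 0.36 ang -82.9 nw 98 conc 0.686
shift units [-0.55  0.53  0.2 ]
line 111.4 peak 233.74126 width 12 2nd 138.94727
```

View pics/w11.png

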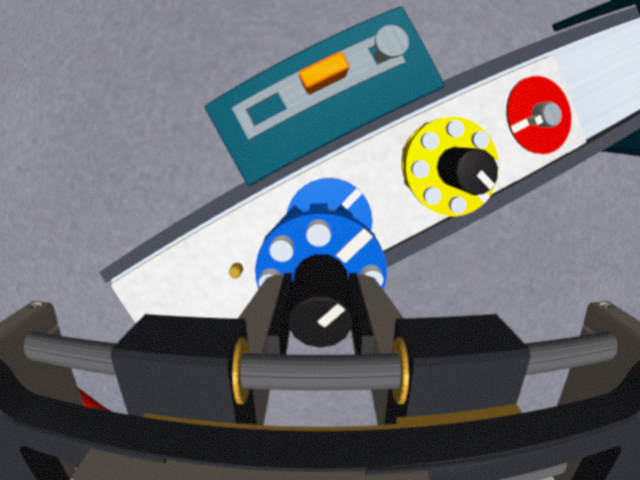

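w11: the sled and yellow are undisturbed, and the blue seat shows behind the held disc at (328,205). Recentring with settling rows.

Call:
send_rows:
  steps:
    - [[-0.2,0.2,0.1],[0,0,0.1]]
    - [[-0.4,0.4,0.2],[0,0,0.2]]
    - [[-0.55,0.5,0.2],[0,0,0.2]]
    - [[-0.55,0.5,0.2],[0,0,0.2]]
    - [[-0.55,0.5,0.2],[0,0,0.2]]
    - [[-0.55,0.5,0.2],[0,0,0.2]]
    - [[-0.55,0.5,0.2],[0,0,0.2]]
    - [[-0.55,0.5,0.2],[0,0,0.2]]
    - [[-0.55,0.5,0.2],[0,0,0.2]]
    - [[-0.55,0.5,0.2],[0,0,0.2]]

```text
clock: 38.02
tcp_pos: [578.5, -73.5, 116.6]
tool_rot: [0.689, -0.162, 0.163, -0.687]
force: [0.5, -0.3, -1.2]
finger_gap: 27.5
```

```bash
python3 - <<'E'
from h import *
s=where(); p=snap('wrist','w12.png')
M=R.from_quat(s['tool_rot']).as_matrix(); print(M.round(3))
zt=s['tcp_pos'][2]-12
# outline of held disc: only front hull points between disc rim; report held disc top row & compare with model
for dz in (0,5,10):
  print(dz,[proj(p,np.array([*(s['tcp_pos'][:2]-.8*M[:2,0]),zt+dz])+34*np.array([*d,0]),True).round(1) for d in (-M[:2,0],M[:2,2],-M[:2,2])])
q=cv2.imread('pics/w12.png')[170:330,220:420]; cv2.imwrite('pics/w12c.png',cv2.resize(q,(750,600),interpolation=3))
print('shift units', (M.T@(np.array([577.8,-73.2,115])-s['tcp_pos'])/25).round(2))
E
```

```text
t 38.02 tcp [578.5 -73.5 116.6] jawdir deg 63.36 tilt [ 0.002 -1.    -0.002] F [ 0.5 -0.3 -1.2] gap 27.5 q6 -1.44
[[ 0.894  0.001  0.448]
 [-0.448 -0.002  0.894]
 [ 0.002 -1.    -0.002]]
0 [array([320.6, 216.9]), array([384.9, 280.5]), array([256.2, 280.5])]
5 [array([320.6, 218.9]), array([386.5, 283.9]), array([254.6, 283.9])]
10 [array([320.6, 220.9]), array([388.1, 287.5]), array([253. , 287.5])]
shift units [-0.03  0.07 -0.  ]
```

View pics/w12c.png

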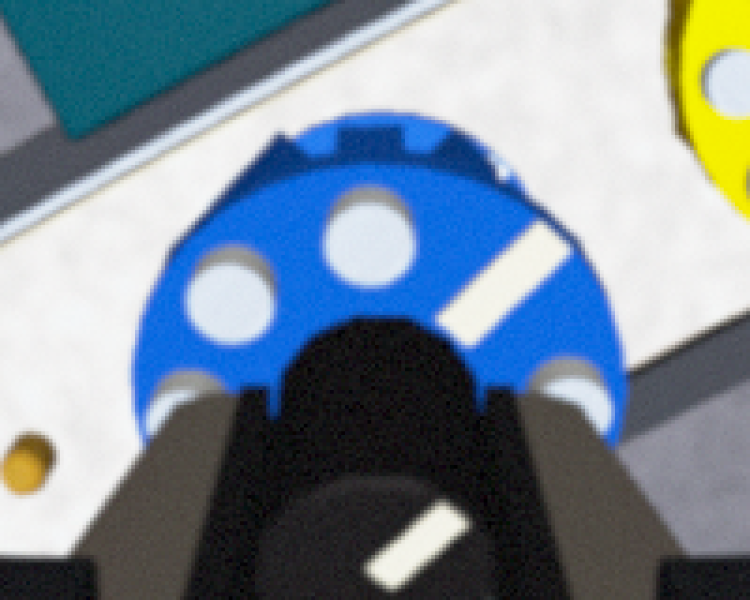

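Held disc matches the model (not slipped) and is centred. Lowering again.

Call:
send_rows:
  steps:
    - [[-0.02,0.2,0],[0,0,0]]
    - [[-0.02,0.4,0],[0,0,0]]
    - [[-0.02,0.6,0],[0,0,0]]
    - [[-0.02,0.8,0],[0,0,0]]
    - [[-0.02,1,0],[0,0,0]]
    - [[-0.02,1.15,0],[0,0,0]]
    - [[-0.02,1.15,0],[0,0,0]]
    - [[-0.02,1.15,0],[0,0,0]]
    - [[-0.02,1.15,0],[0,0,0]]
    - [[-0.02,1.15,0],[0,0,0]]

```text
clock: 38.9
tcp_pos: [578.3, -73.5, 88.2]
tool_rot: [0.689, -0.162, 0.164, -0.687]
force: [-0.0, -0.7, -2.0]
finger_gap: 27.2
```

Call:
send_rows:
  steps:
    - [[0,0.06,0],[0,0,0]]
    - [[0,0.12,0],[0,0,0]]
    - [[0,0.18,0],[0,0,0]]
    - [[0,0.24,0],[0,0,0]]
    - [[0,0.3,0],[0,0,0]]
    - [[0,0.34,0],[0,0,0]]
    - [[0,0.34,0],[0,0,0]]
    - [[0,0.34,0],[0,0,0]]
    - [[0,0.34,0],[0,0,0]]
    - [[0,0.34,0],[0,0,0]]

```text
clock: 39.73
tcp_pos: [580.3, -74.2, 83.3]
tool_rot: [0.689, -0.16, 0.165, -0.687]
force: [-4.0, 1.4, 14.9]
finger_gap: 27.4
```

```bash
python3 - <<'E'
from h import *
s=where(); print(s['ft_torque'].round(2))
E
```

```text
t 39.73 tcp [580.3 -74.2  83.3] jawdir deg 63.38 tilt [ 0.007 -1.    -0.001] F [-4.   1.4 14.9] gap 27.4 q6 -1.44
[0.27 0.77 0.01]
```

Contact at about underside 48 mm, with a side force towards -x. Easing up, shifting about 2.5 mm in -x, and trying again.

Call:
send_rows:
  steps:
    - [[-0.05,-0.2,0],[0,0,0]]
    - [[-0.13,-0.2,-0.03],[0,0,0]]
    - [[-0.13,-0.2,-0.03],[0,0,0]]
    - [[-0.13,-0.2,-0.03],[0,0,0]]
    - [[-0.13,-0.1,-0.03],[0,0,0]]
    - [[-0.13,0,-0.03],[0,0,0]]
    - [[-0.13,0.1,-0.03],[0,0,0]]
    - [[-0.13,0.15,-0.03],[0,0,0]]
    - [[-0.13,0.2,-0.03],[0,0,0]]
    - [[-0.13,0.2,-0.03],[0,0,0]]

```text
clock: 40.57
tcp_pos: [579.7, -74.3, 83.1]
tool_rot: [0.689, -0.158, 0.167, -0.687]
force: [-5.6, 1.0, 21.9]
finger_gap: 27.5
```

```bash
python3 - <<'E'
from h import *
s=where(); print(s['ft_torque'].round(2))
E
```

```text
t 40.57 tcp [579.7 -74.3  83.1] jawdir deg 63.4 tilt [ 0.013 -1.    -0.001] F [-5.6  1.  21.9] gap 27.5 q6 -1.44
[0.27 0.97 0.04]
```

Call:
send_rows:
  steps:
    - [[0,-0.3,0],[0,0,0]]
    - [[0,-0.7,0],[0,0,0.1]]
    - [[0,-1.1,0],[0,0,0.15]]
    - [[0,-1.5,0],[0,0,0.15]]
    - [[0,-1.5,0],[0,0,0.15]]
    - [[0,-1.5,0],[0,0,0.15]]
    - [[0,-1.5,0],[0,0,0.15]]
    - [[0,-1.5,0],[0,0,0.15]]
    - [[0,-1.5,0],[0,0,0.15]]
    - [[0,-1.5,0],[0,0,0.15]]

```text
clock: 41.4
tcp_pos: [578.9, -74.0, 120.0]
tool_rot: [0.688, -0.163, 0.162, -0.688]
force: [0.1, -0.0, -1.3]
finger_gap: 27.4
```

```bash
python3 - <<'E'
from h import *
s=where(); p=snap('wrist','w13.png')
M=R.from_quat(s['tool_rot']).as_matrix(); print(M.round(3))
zt=s['tcp_pos'][2]-12
jaw=np.degrees(np.arctan2(M[1,2],M[0,2]))
for o in ((-.8,.3),(-2,.3),(.5,.3),(-.8,1.3),(-.8,-.7)):
    c=s['tcp_pos'][:2]+o[0]*M[:2,0]+o[1]*M[:2,2]
    print(o,'rel jaw',round(lineang(p,c,z=zt,r=(17,32))-jaw,1))
# seat line, visible beyond? yellow & red
seat(p,'red',c0=np.array([574,117.])); 
for z in (58,): seat(p,'yellow',z=z,c0=np.array([576,22.]),rad=34)
lineang(p,np.array([576,22]),z=58)
# slot visible side: crop
q=p['image'][150:330,220:445,::-1]; cv2.imwrite('pics/w13c.png',cv2.resize(q,(750,600),interpolation=3))
E
```

```text
t 41.4 tcp [578.9 -74.  120. ] jawdir deg 63.4 tilt [-0.001 -1.    -0.001] F [ 0.1 -0.  -1.3] gap 27.4 q6 -1.44
[[ 0.894 -0.002  0.448]
 [-0.448 -0.     0.894]
 [-0.001 -1.    -0.001]]
line 111.6 peak 233.53389 width 12 2nd 143.05548
(-0.8, 0.3) rel jaw 48.2
line 110.4 peak 233.4747 width 12 2nd 145.8146
(-2, 0.3) rel jaw 47.0
line 113.5 peak 233.28203 width 12 2nd 49.229492
(0.5, 0.3) rel jaw 50.1
line 113.4 peak 233.3541 width 12 2nd 135.20576
(-0.8, 1.3) rel jaw 50.0
line 110.5 peak 233.45781 width 12 2nd 143.42159
(-0.8, -0.7) rel jaw 47.1
red c [573.3 117.1] n 3357 rms 0.32 ang -82.4 nw 99 conc 0.712
yellow c [575.3  21.2] n 3967 rms 1.01 ang -133.1 nw 1314 conc 0.197
line 40.0 peak 210.5314 width 3 2nd 58.436134
```

View pics/w13c.png

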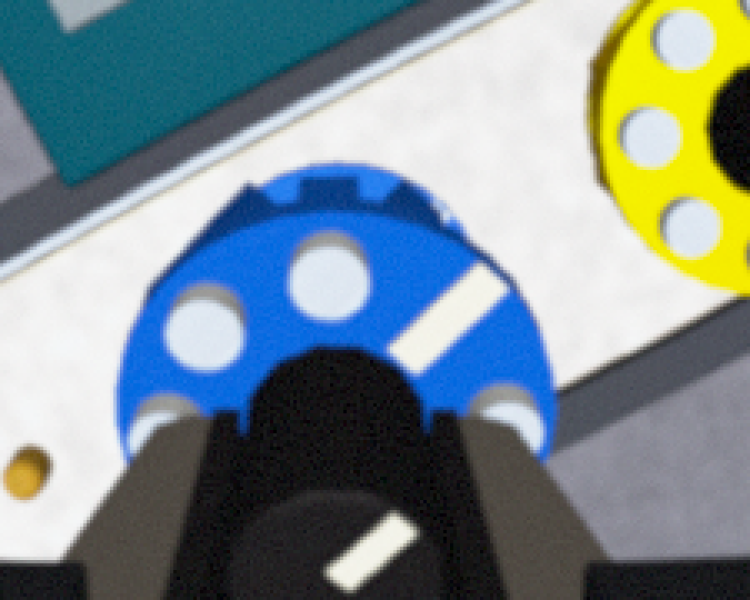

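The carousel twisted about 3° in the grip during the first contact. I'm checking the seat centre against its visible rim before correcting.

```bash
python3 - <<'E'
from h import *
p=snap('wrist'); s=env.state(); M=R.from_quat(s['tool_rot']).as_matrix()
hsv=cv2.cvtColor(p['image'],cv2.COLOR_RGB2HSV).astype(int)
m=(abs(hsv[...,0]-107)<14)&(hsv[...,1]>110)
e=[]
for u in range(306,336,3):
    r=np.nonzero(m[150:260,u])[0]; e.append((u,150+r[0]-.5))
W=np.array([at_z(p,x,34,True)[:2] for x in e])
from scipy.optimize import least_squares
f=lambda c:np.hypot(W[:,0]-c[0],W[:,1]-c[1])-32
r=least_squares(f,[577,-73]); print('seat centre',r.x.round(2),'res',abs(r.fun).max().round(2)); c=r.x
d=(s['tcp_pos'][:2]-c); print('tcp-seat in tool x,z',(d@M[:2,0]).round(2),(d@M[:2,2]).round(2))
# held disc rim likewise
zt=s['tcp_pos'][2]-12
e=[]
for v in range(245,262,3):
    r_=np.nonzero(m[v,230:300])[0]; e.append((230+r_[0]-.5,v)); r_=np.nonzero(m[v,340:410])[0]; e.append((340+r_[-1]+.5,v))
W=np.array([at_z(p,x,zt,True)[:2] for x in e]); f=lambda c:np.hypot(W[:,0]-c[0],W[:,1]-c[1])-34
r=least_squares(f,s['tcp_pos'][:2]); d=r.x-s['tcp_pos'][:2]; print('held off tool x,z',(d@M[:2,0]).round(2),(d@M[:2,2]).round(2),abs(r.fun).max().round(2))
E
```

```text
seat centre [546.27 -58.32] res 0.8
tcp-seat in tool x,z 36.38 0.63
held off tool x,z -5.13 -0.25 0.23
```

```bash
python3 - <<'E'
from h import *
p=snap('wrist'); s=env.state(); M=R.from_quat(s['tool_rot']).as_matrix()
hsv=cv2.cvtColor(p['image'],cv2.COLOR_RGB2HSV).astype(int)
m=(abs(hsv[...,0]-107)<14)&(hsv[...,1]>110)
print('col 320 V', [(r,int(hsv[r,320,2]),int(hsv[r,320,1])) for r in range(192,222)])
t=s['tcp_pos']
def tool(u,v,z):
    d=at_z(p,(u,v),z,True)[:2]-t[:2]; return (d@M[:2,0]).round(2),(d@M[:2,2]).round(2)
for v in (198,199,200): print('seat top',v,tool(320,v,34))
for v in (212,213,214): print('disc top',v,tool(320,v,t[2]-12))
print('seat line pix', [(c,r) for r in range(195,222) for c in range(345,362) if hsv[r,c,1]<90 and hsv[r,c,2]>160][:40])
E
```

```text
col 320 V [(192, 243, 0), (193, 244, 2), (194, 244, 1), (195, 242, 2), (196, 239, 1), (197, 225, 12), (198, 217, 81), (199, 224, 167), (200, 234, 216), (201, 235, 217), (202, 218, 219), (203, 167, 220), (204, 135, 249), (205, 133, 232), (206, 135, 236), (207, 133, 251), (208, 136, 225), (209, 131, 234), (210, 137, 233), (211, 135, 234), (212, 151, 231), (213, 185, 244), (214, 219, 236), (215, 225, 239), (216, 226, 231), (217, 224, 235), (218, 220, 183), (219, 194, 110), (220, 165, 42), (221, 154, 5)]
seat top 198 (np.float64(-34.11), np.float64(-0.28))
seat top 199 (np.float64(-33.4), np.float64(-0.28))
seat top 200 (np.float64(-32.7), np.float64(-0.28))
disc top 212 (np.float64(-37.41), np.float64(-0.26))
disc top 213 (np.float64(-36.9), np.float64(-0.26))
disc top 214 (np.float64(-36.4), np.float64(-0.26))
seat line pix [(345, 195), (346, 195), (347, 195), (348, 195), (349, 195), (350, 195), (351, 195), (352, 195), (353, 195), (354, 195), (355, 195), (356, 195), (357, 195), (358, 195), (359, 195), (360, 195), (361, 195), (345, 196), (346, 196), (347, 196), (348, 196), (349, 196), (350, 196), (351, 196), (352, 196), (353, 196), (354, 196), (355, 196), (356, 196), (357, 196), (358, 196), (359, 196), (360, 196), (361, 196), (345, 197), (346, 197), (347, 197), (348, 197), (349, 197), (350, 197)]
```

```bash
python3 - <<'E'
from h import *
p=snap('wrist'); s=env.state(); M=R.from_quat(s['tool_rot']).as_matrix(); t=s['tcp_pos']
q=dict(p); im=p['image'].copy(); im[:212]=0
hsv=cv2.cvtColor(im,cv2.COLOR_RGB2HSV); im[hsv[...,2]<185]=0; q['image']=im
jaw=np.degrees(np.arctan2(M[1,2],M[0,2]))
for dz in (-12,-15,-9,-18):
    c,_=seat(q,'blue',z=t[2]+dz,c0=t[:2],rad=34)
    d=c-t[:2]; print(dz,'off',(d@M[:2,0]).round(2),(d@M[:2,2]).round(2)); print('rel',lineang(p,c,z=t[2]+dz,r=(17,32))-jaw)
E
```

```text
blue c [575.9 -72.3] n 3752 rms 0.72 ang 156.4 nw 1330 conc 0.393
-12 off -3.81 0.04
line 107.5 peak 233.75693 width 12 2nd 128.25972
rel 44.0853223290409
blue c [576.3 -72.5] n 3752 rms 0.82 ang 157.2 nw 1292 conc 0.385
-15 off -3.39 0.09
line 106.5 peak 233.54044 width 12 2nd 117.37544
rel 43.11330722984814
blue c [575.5 -72.2] n 3752 rms 0.73 ang 155.9 nw 1357 conc 0.415
-9 off -4.19 0.02
line 108.5 peak 233.66104 width 12 2nd 138.15479
rel 45.08071149157659
blue c [576.7 -72.6] n 3752 rms 1.0 ang 158.0 nw 1253 conc 0.383
-18 off -2.99 0.19
line 105.9 peak 233.39726 width 13 2nd 105.66436
rel 42.53738877745328
```

The knob top moved about +4 mm and the disc about -3 mm in the tool frame. So the carousel was pitched about 10° in the grip by the off-centre contact. I'll set it flat on free bench at about (415,100) and regrasp.

Call:
send_rows:
  steps:
    - [[0,-0.6,0],[0,0,0]]
    - [[-0.5,-1.2,0.2],[0,0,0]]
    - [[-1.5,-1.2,0.6],[0,0,0]]
    - [[-3,-1.2,1.1],[0,0,0]]
    - [[-4.5,-1.2,1.6],[0,0,0]]
    - [[-6,-1.2,2.2],[0,0,0]]
    - [[-7.5,-1.2,2.8],[0,0,0]]
    - [[-9,-1.2,3.3],[0,0,0]]
    - [[-9,-1.2,3.3],[0,0,0]]
    - [[-9,-1.2,3.3],[0,0,0]]

```text
clock: 42.43
tcp_pos: [414.1, 101.5, 150.5]
tool_rot: [0.689, -0.162, 0.162, -0.688]
force: [-0.2, -0.4, -0.4]
finger_gap: 27.1
```

Call:
send_rows:
  steps:
    - [[0,0.4,0],[0,0,0]]
    - [[0,0.9,0],[0,0,0]]
    - [[0,1.4,0],[0,0,0]]
    - [[0,2,0],[0,0,0]]
    - [[0,2.6,0],[0,0,0]]
    - [[0,3.2,0],[0,0,0]]
    - [[0,3.7,0],[0,0,0]]
    - [[0,4.1,0],[0,0,0]]
    - [[0,4.1,0],[0,0,0]]
    - [[0,4.1,0],[0,0,0]]

```text
clock: 43.27
tcp_pos: [414.2, 100.9, 47.5]
tool_rot: [0.689, -0.162, 0.162, -0.688]
force: [-0.5, 0.2, -2.4]
finger_gap: 27.6
```

```bash
python3 - <<'E'
from h import *
where()
E
```

```text
t 43.27 tcp [414.2 100.9  47.5] jawdir deg 63.51 tilt [-0.001 -1.    -0.001] F [-0.5  0.2 -2.4] gap 27.6 q6 -1.15
```

Lower 10 mm more, release, and rise to look.

Call:
send_rows:
  steps:
    - [[0,0.1,0],[0,0,0]]
    - [[0,0.2,0],[0,0,0]]
    - [[0,0.3,0],[0,0,0]]
    - [[0,0.36,0],[0,0,0]]
    - [[0,0.36,0],[0,0,0]]
    - [[0,0.36,0],[0,0,0]]
    - [[0,0.36,0],[0,0,0]]
    - [[0,0.36,0],[0,0,0]]
    - [[0,0.36,0],[0,0,0]]
    - [[0,0.36,0],[0,0,0]]

```text
clock: 44.1
tcp_pos: [414.2, 100.9, 38.6]
tool_rot: [0.689, -0.162, 0.162, -0.688]
force: [-0.4, -0.2, -2.1]
finger_gap: 27.5
```

Call:
send_rows:
  steps:
    - [[0,0,0],[0,0,0]]
    - [[0,0,0],[0,0,0]]
    - [[0,0,0],[0,0,0]]
    - [[0,0,0],[0,0,0]]
    - [[0,0,0],[0,0,0]]
    - [[0,-0.5,0],[0,0,0]]
    - [[0,-1.5,0],[0,0,0]]
    - [[0,-3,0],[0,0,0]]
    - [[0,-4.5,0],[0,0,0]]
    - [[0,-5.7,0],[0,0,0]]
  hand: 0.8

```text
clock: 44.93
tcp_pos: [414.8, 101.0, 183.8]
tool_rot: [0.689, -0.162, 0.162, -0.688]
force: [-0.1, 0.1, -0.3]
finger_gap: 73.6
```

Call:
send_rows:
  steps:
    - [[0,0,0],[0,0,0]]
    - [[0,0,0],[0,0,0]]
    - [[0,0,0],[0,0,0]]
    - [[0,0,0],[0,0,0]]
    - [[0,0,0],[0,0,0]]
    - [[0,0,0],[0,0,0]]
    - [[0,0,0],[0,0,0]]
    - [[0,0,0],[0,0,0]]
    - [[0,0,0],[0,0,0]]
    - [[0,0,0],[0,0,0]]

```text
clock: 45.77
tcp_pos: [414.8, 101.0, 183.7]
tool_rot: [0.689, -0.162, 0.162, -0.688]
force: [-0.5, -0.4, 0.1]
finger_gap: 73.2
```

```bash
python3 - <<'E'
from h import *
s=where(); p=snap('wrist','w14.png')
c,_=seat(p,'blue',z=24,c0=s['tcp_pos'][:2],rad=34); lineang(p,c)
M=R.from_quat(s['tool_rot']).as_matrix()
print('shift units', (M.T@(np.array([*c,36])-s['tcp_pos'])/25).round(2),M[2].round(3))
E
```

```text
t 45.77 tcp [414.8 101.  183.7] jawdir deg 63.52 tilt [ 0.001 -1.    -0.   ] F [-0.5 -0.4  0.1] gap 73.2 q6 -1.15
blue c [406.5 104.7] n 2202 rms 0.13 ang -169.7 nw 880 conc 0.056
line 110.0 peak 254.65596 width 13 2nd 111.78257
shift units [-0.37  5.91 -0.01] [ 0.001 -1.    -0.   ]
```

Flat on the bench now (rim fit rms 0.13), slot at 110.0°. Regrasping.

Call:
send_rows:
  steps:
    - [[-0.37,0.8,-0.01],[0,0,0]]
    - [[-0.37,1.6,-0.01],[0,0,0]]
    - [[-0.37,2.4,-0.01],[0,0,0]]
    - [[-0.37,3.2,-0.01],[0,0,0]]
    - [[-0.37,4,-0.01],[0,0,0]]
    - [[-0.37,4.7,-0.01],[0,0,0]]
    - [[-0.37,5.3,-0.01],[0,0,0]]
    - [[-0.37,5.8,-0.01],[0,0,0]]
    - [[-0.37,5.93,-0.01],[0,0,0]]
    - [[-0.37,5.93,-0.01],[0,0,0]]

```text
clock: 46.65
tcp_pos: [405.7, 104.8, 34.8]
tool_rot: [0.689, -0.162, 0.162, -0.688]
force: [0.2, 0.7, -0.7]
finger_gap: 73.5
```

Call:
send_rows:
  steps:
    - [[0,0,0],[0,0,0]]
    - [[0,0,0],[0,0,0]]
    - [[0,0,0],[0,0,0]]
    - [[0,0,0],[0,0,0]]
    - [[0,0,0],[0,0,0]]
    - [[0,0,0],[0,0,0]]
    - [[0,0,0],[0,0,0]]
    - [[0,0,0],[0,0,0]]
    - [[0,0,0],[0,0,0]]
    - [[0,0,0],[0,0,0]]
  hand: 0

```text
clock: 47.48
tcp_pos: [405.9, 104.8, 34.9]
tool_rot: [0.689, -0.162, 0.162, -0.688]
force: [0.3, 1.5, 2.0]
finger_gap: 27.3
```

Call:
send_rows:
  steps:
    - [[0,-0.3,0],[0,0,0]]
    - [[0,-0.7,0],[0,0,0]]
    - [[0,-1.2,0],[0,0,0]]
    - [[0,-1.8,0],[0,0,0]]
    - [[0,-2.6,0],[0,0,0]]
    - [[0,-3.4,0],[0,0,0]]
    - [[0,-4.2,0],[0,0,0]]
    - [[0,-4.6,0],[0,0,0]]
    - [[0,-4.6,0],[0,0,0]]
    - [[0,-4.6,0],[0,0,0]]

```text
clock: 48.32
tcp_pos: [406.1, 104.9, 150.1]
tool_rot: [0.689, -0.162, 0.162, -0.688]
force: [0.1, -0.5, -2.8]
finger_gap: 27.3
```

```bash
python3 - <<'E'
from h import *
s=where(); p=snap('wrist')
zt=s['tcp_pos'][2]-12
c,_=seat(p,'blue',z=zt,c0=s['tcp_pos'][:2],rad=34); lineang(p,c,z=zt,r=(17,32))
M=R.from_quat(s['tool_rot']).as_matrix(); d=c-s['tcp_pos'][:2]; print('off',(d@M[:2,0]).round(2),(d@M[:2,2]).round(2),M.round(3))
print('shift units', (M.T@(np.array([577.9,-73.2,150])-s['tcp_pos'])/25).round(2))
E
```

```text
t 48.32 tcp [406.1 104.9 150.1] jawdir deg 63.51 tilt [ 0.    -1.    -0.001] F [ 0.1 -0.5 -2.8] gap 27.3 q6 -1.14
blue c [406.5 104.4] n 4544 rms 3.88 ang 162.0 nw 1163 conc 0.71
line 109.9 peak 255.0 width 13 2nd 112.461334
off 0.61 -0.24 [[ 0.895 -0.     0.446]
 [-0.446 -0.001  0.895]
 [ 0.    -1.    -0.001]]
shift units [ 9.33  0.01 -3.31]
```

Call:
send_rows:
  steps:
    - [[1,0,-0.4],[0,0.16,0]]
    - [[2.4,0,-0.8],[0,0.16,0]]
    - [[3.8,0,-1.3],[0,0.16,0]]
    - [[5.2,0,-1.8],[0,0.16,0]]
    - [[6.6,0,-2.3],[0,0.16,0]]
    - [[8,0,-2.8],[0,0.16,0]]
    - [[9.31,0,-3.31],[0,0.16,0]]
    - [[9.31,0,-3.31],[0,0.16,0]]
    - [[9.31,0,-3.31],[0,0.16,0]]
    - [[9.31,0,-3.31],[0,0.16,0]]

```text
clock: 49.2
tcp_pos: [575.4, -72.3, 147.0]
tool_rot: [0.687, -0.169, 0.165, -0.687]
force: [0.6, 0.8, -2.3]
finger_gap: 27.4
```

Call:
send_rows:
  steps:
    - [[0,0.3,0],[0,0,0]]
    - [[0,0.7,0],[0,0,0]]
    - [[0,1.1,0],[0,0,0]]
    - [[0,1.4,0],[0,0,0]]
    - [[0,1.4,0],[0,0,0]]
    - [[0,1.4,0],[0,0,0]]
    - [[0,1.4,0],[0,0,0]]
    - [[0,1.4,0],[0,0,0]]
    - [[0,1.4,0],[0,0,0]]
    - [[0,1.4,0],[0,0,0]]

```text
clock: 50.03
tcp_pos: [575.5, -72.4, 112.5]
tool_rot: [0.687, -0.169, 0.165, -0.687]
force: [0.5, 0.4, -2.3]
finger_gap: 27.2
```

```bash
python3 - <<'E'
from h import *
s=where(); p=snap('wrist')
M=R.from_quat(s['tool_rot']).as_matrix(); print(M[2].round(3))
hsv=cv2.cvtColor(p['image'],cv2.COLOR_RGB2HSV).astype(int)
print('V', [(r,int(hsv[r,320,2]),int(hsv[r,320,1])) for r in range(190,226,1)])
t=s['tcp_pos']
def tool(u,v,z):
    d=at_z(p,(u,v),z,True)[:2]-t[:2]; return (d@M[:2,0]).round(2),(d@M[:2,2]).round(2)
for v in range(194,222,4): print(v,'as seat',tool(320,v,34),'as disc',tool(320,v,t[2]-11))
print('to (577.2,-73.1,70)', (M.T@(np.array([577.2,-73.1,70])-t)/25).round(3))
E
```

```text
t 50.03 tcp [575.5 -72.4 112.5] jawdir deg 62.7 tilt [-0.005 -1.    -0.002] F [ 0.5  0.4 -2.3] gap 27.2 q6 -1.43
[-0.005 -1.    -0.002]
V [(190, 242, 3), (191, 241, 1), (192, 243, 1), (193, 243, 1), (194, 244, 1), (195, 244, 0), (196, 245, 1), (197, 244, 0), (198, 243, 1), (199, 244, 0), (200, 243, 2), (201, 243, 1), (202, 243, 1), (203, 242, 2), (204, 236, 2), (205, 217, 29), (206, 213, 110), (207, 227, 188), (208, 236, 215), (209, 237, 218), (210, 238, 215), (211, 240, 205), (212, 238, 215), (213, 238, 218), (214, 238, 219), (215, 239, 209), (216, 227, 222), (217, 181, 230), (218, 132, 234), (219, 129, 241), (220, 176, 227), (221, 222, 219), (222, 234, 219), (223, 235, 222), (224, 238, 212), (225, 233, 197)]
194 as seat (np.float64(-38.15), np.float64(-0.34)) as disc (np.float64(-46.53), np.float64(-0.27))
198 as seat (np.float64(-35.42), np.float64(-0.34)) as disc (np.float64(-44.54), np.float64(-0.27))
202 as seat (np.float64(-32.69), np.float64(-0.34)) as disc (np.float64(-42.55), np.float64(-0.27))
206 as seat (np.float64(-29.95), np.float64(-0.34)) as disc (np.float64(-40.55), np.float64(-0.27))
210 as seat (np.float64(-27.2), np.float64(-0.34)) as disc (np.float64(-38.55), np.float64(-0.27))
214 as seat (np.float64(-24.44), np.float64(-0.34)) as disc (np.float64(-36.54), np.float64(-0.27))
218 as seat (np.float64(-21.67), np.float64(-0.34)) as disc (np.float64(-34.52), np.float64(-0.27))
to (577.2,-73.1,70) [0.08  1.701 0.009]
```

Camera and world estimates agree on a +1.7 mm shift along tool x. Lowering.

Call:
send_rows:
  steps:
    - [[0.07,0.1,0],[0,0,-0.05]]
    - [[0.07,0.3,0],[0,0,-0.05]]
    - [[0.07,0.5,0],[0,0,-0.05]]
    - [[0.07,0.7,0],[0,0,-0.05]]
    - [[0.07,0.9,0],[0,0,-0.05]]
    - [[0.07,0.96,0],[0,0,-0.05]]
    - [[0.07,0.96,0],[0,0,-0.05]]
    - [[0.07,0.96,0],[0,0,-0.05]]
    - [[0.07,0.96,0],[0,0,-0.05]]
    - [[0.07,0.96,0],[0,0,-0.05]]

```text
clock: 50.92
tcp_pos: [577.1, -73.2, 88.8]
tool_rot: [0.688, -0.167, 0.167, -0.687]
force: [-0.6, -0.1, -2.0]
finger_gap: 27.5
```

Call:
send_rows:
  steps:
    - [[0,0.06,0],[0,0,0]]
    - [[0,0.12,0],[0,0,0]]
    - [[0,0.18,0],[0,0,0]]
    - [[0,0.24,0],[0,0,0]]
    - [[0,0.28,0],[0,0,0]]
    - [[0,0.28,0],[0,0,0]]
    - [[0,0.28,0],[0,0,0]]
    - [[0,0.28,0],[0,0,0]]
    - [[0,0.28,0],[0,0,0]]
    - [[0,0.28,0],[0,0,0]]

```text
clock: 51.75
tcp_pos: [577.2, -73.3, 81.9]
tool_rot: [0.688, -0.167, 0.167, -0.686]
force: [-0.1, -0.5, -2.2]
finger_gap: 27.4
```

```bash
python3 - <<'E'
from h import *
s=where(); print(s['ft_torque'].round(2))
E
```

```text
t 51.75 tcp [577.2 -73.3  81.9] jawdir deg 62.7 tilt [ 0.    -1.    -0.002] F [-0.1 -0.5 -2.2] gap 27.4 q6 -1.43
[ 0.08 -0.1   0.01]
```

Call:
send_rows:
  steps:
    - [[0,0.06,0],[0,0,0]]
    - [[0,0.12,0],[0,0,0]]
    - [[0,0.18,0],[0,0,0]]
    - [[0,0.24,0],[0,0,0]]
    - [[0,0.3,0],[0,0,0]]
    - [[0,0.36,0],[0,0,0]]
    - [[0,0.36,0],[0,0,0]]
    - [[0,0.36,0],[0,0,0]]
    - [[0,0.36,0],[0,0,0]]
    - [[0,0.36,0],[0,0,0]]

```text
clock: 52.58
tcp_pos: [577.3, -73.3, 73.0]
tool_rot: [0.688, -0.167, 0.167, -0.686]
force: [0.7, -0.4, -1.7]
finger_gap: 27.2
```

```bash
python3 - <<'E'
from h import *
s=where(); print(s['ft_torque'].round(2))
E
```

```text
t 52.58 tcp [577.3 -73.3  73. ] jawdir deg 62.7 tilt [ 0.001 -1.    -0.002] F [ 0.7 -0.4 -1.7] gap 27.2 q6 -1.43
[ 0.09 -0.07  0.02]
```

It's in over the key. Finishing, pressing lightly, releasing and rising.

Call:
send_rows:
  steps:
    - [[0,0.05,0],[0,0,0]]
    - [[0,0.1,0],[0,0,0]]
    - [[0,0.15,0],[0,0,0]]
    - [[0,0.2,0],[0,0,0]]
    - [[0,0.22,0],[0,0,0]]
    - [[0,0.22,0],[0,0,0]]
    - [[0,0.22,0],[0,0,0]]
    - [[0,0.22,0],[0,0,0]]
    - [[0,0.22,0],[0,0,0]]
    - [[0,0.22,0],[0,0,0]]

```text
clock: 53.42
tcp_pos: [577.5, -73.4, 68.9]
tool_rot: [0.688, -0.167, 0.167, -0.686]
force: [-4.4, 1.9, 7.1]
finger_gap: 27.3
```

Call:
send_rows:
  steps:
    - [[0,0,0],[0,0,0]]
    - [[0,0,0],[0,0,0]]
    - [[0,0,0],[0,0,0]]
    - [[0,0,0],[0,0,0]]
    - [[0,0,0],[0,0,0]]
    - [[0,-0.3,0],[0,0,0]]
    - [[0,-1,0],[0,0,0]]
    - [[0,-2,0],[0,0,0]]
    - [[0,-3.5,0],[0,0,0]]
    - [[0,-5,0],[0,0,0]]
  hand: 0.55

```text
clock: 54.25
tcp_pos: [576.6, -72.9, 194.8]
tool_rot: [0.688, -0.168, 0.166, -0.686]
force: [1.5, 0.7, 0.4]
finger_gap: 50.8
```

```bash
python3 - <<'E'
from h import *
s=where(); p=snap('wrist','w15.png')
for n,c0 in (('blue',(577,-73)),('yellow',(575.5,22))):
  for z in (58,68): c,_=seat(p,n,z=z,c0=np.array(c0,float),rad=34)
M=R.from_quat(s['tool_rot']).as_matrix(); print(M.round(3))
t=s['tcp_pos']; print('to handle',(M.T@(np.array([600,-251,150])-t)/25).round(2))
tips('side',None,['sled_handle','carousel_blue','carousel_yellow'])
E
```

```text
t 54.25 tcp [576.6 -72.9 194.8] jawdir deg 62.71 tilt [-0.002 -1.    -0.002] F [1.5 0.7 0.4] gap 50.8 q6 -1.43
blue c [576.9 -73.7] n 2592 rms 8.02 ang 176.3 nw 852 conc 0.096
blue c [572.7 -72.6] n 2582 rms 6.98 ang -168.0 nw 782 conc 0.044
yellow c [575.8  21.7] n 2484 rms 0.66 ang -137.0 nw 914 conc 0.133
yellow c [573.8  20.5] n 2484 rms 0.88 ang -140.6 nw 972 conc 0.105
[[ 0.889 -0.002  0.459]
 [-0.459 -0.001  0.889]
 [-0.002 -1.    -0.002]]
to handle [ 4.1  1.8 -5.9]
side sled_handle 0.72 [301. 169.] [ 595.1 -238.2   76. ]
side carousel_blue 0.78 [294. 217.] [ 593.  -119.6    0. ]
```

View pics/w15.png

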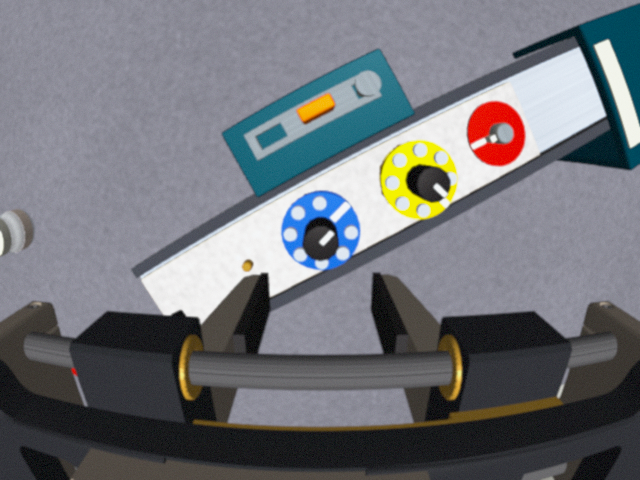

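Both carousels are seated (blue contact at TCP 68.9, underside 34). Going back to the handle with the jaws along x.

Call:
send_rows:
  steps:
    - [[0.8,0,-1.2],[0,1.3,0]]
    - [[1.6,0,-2.4],[0,2.6,0]]
    - [[2.4,0.3,-3.6],[0,3.9,0]]
    - [[3.3,0.6,-4.8],[0,5.2,0]]
    - [[4.1,1,-5.9],[0,6.5,0]]
    - [[4.1,1,-5.9],[0,7.8,0]]
    - [[4.1,1,-5.9],[0,9.1,0]]
    - [[4.1,1,-5.9],[0,10.4,0]]
    - [[4.1,1,-5.9],[0,11.7,0]]
    - [[4.1,1,-5.9],[0,12.4,0]]
  hand: 0.6

```text
clock: 55.33
tcp_pos: [599.4, -250.5, 166.3]
tool_rot: [0.503, -0.5, 0.497, -0.501]
force: [-0.1, -0.5, -1.0]
finger_gap: 55.2
```

Call:
send_rows:
  steps:
    - [[0,0,0],[0,0,0]]
    - [[0,0,0],[0,0,0]]
    - [[0,0,0],[0,0,0]]
    - [[0,0,0],[0,0,0]]
    - [[0,0,0],[0,0,0]]
    - [[0,0,0],[0,0,0]]
    - [[0,0,0],[0,0,0]]
    - [[0,0,0],[0,0,0]]
    - [[0,0,0],[0,0,0]]
    - [[0,0,0],[0,0,0]]

```text
clock: 56.17
tcp_pos: [599.4, -250.6, 166.3]
tool_rot: [0.503, -0.5, 0.497, -0.501]
force: [-0.4, 0.2, 0.8]
finger_gap: 55.3
```

```bash
python3 - <<'E'
from h import *
s=where(); p=tips('wrist',None,['sled_handle','sled_bolt'])
M=R.from_quat(s['tool_rot']).as_matrix(); print(M.round(3))
t=s['tcp_pos']; print('to handle',(M.T@(np.array([600.8,-251,46])-t)/25).round(2))
E
```

```text
t 56.17 tcp [ 599.4 -250.6  166.3] jawdir deg 0.39 tilt [-0.001 -1.    -0.004] F [-0.4  0.2  0.8] gap 55.3 q6 -0.59
wrist sled_handle 0.96 [324. 242.] [ 601.9 -249.3   76. ]
wrist sled_bolt 0.8 [295. 109.] [ 578.3 -149.2   30. ]
[[ 0.007 -0.004  1.   ]
 [-1.     0.001  0.007]
 [-0.001 -1.    -0.004]]
to handle [0.02 4.81 0.08]
```

Call:
send_rows:
  steps:
    - [[0,0.5,0.08],[0,0,0]]
    - [[0,1,0.08],[0,0,0]]
    - [[0,1.6,0.08],[0,0,0]]
    - [[0,2.2,0.08],[0,0,0]]
    - [[0,2.8,0.08],[0,0,0]]
    - [[0,3.4,0.08],[0,0,0]]
    - [[0,4,0.08],[0,0,0]]
    - [[0,4.5,0.08],[0,0,0]]
    - [[0,4.8,0.08],[0,0,0]]
    - [[0,4.8,0.08],[0,0,0]]

```text
clock: 57.15
tcp_pos: [599.1, -249.4, 43.1]
tool_rot: [0.503, -0.501, 0.495, -0.5]
force: [-0.5, 0.2, -0.2]
finger_gap: 55.3
```

Call:
send_rows:
  steps:
    - [[0,0,0],[0,0,0]]
    - [[0,0,0],[0,0,0]]
    - [[0,0,0],[0,0,0]]
    - [[0,0,0],[0,0,0]]
    - [[0,0,0],[0,0,0]]
    - [[0,0,0],[0,0,0]]
    - [[0,0,0],[0,0,0]]
    - [[0,0,0],[0,0,0]]
    - [[0,0,0],[0,0,0]]
    - [[0,0,0],[0,0,0]]
  hand: 0

```text
clock: 57.98
tcp_pos: [601.3, -249.7, 44.1]
tool_rot: [0.502, -0.499, 0.497, -0.501]
force: [6.2, -0.2, -2.8]
finger_gap: 25.6
```

Call:
send_rows:
  steps:
    - [[-0.2,0,0],[0,0,0]]
    - [[-0.5,0,0],[0,0,0]]
    - [[-0.9,0,-0.01],[0,0,0]]
    - [[-1.3,0,-0.02],[0,0,0]]
    - [[-1.8,0,-0.03],[0,0,0]]
    - [[-2.3,0,-0.04],[0,0,0]]
    - [[-2.8,0,-0.05],[0,0,0]]
    - [[-3.3,0,-0.05],[0,0,0]]
    - [[-3.7,0,-0.05],[0,0,0]]
    - [[-4,0,-0.05],[0,0,0]]

```text
clock: 58.82
tcp_pos: [599.1, -147.8, 44.1]
tool_rot: [0.502, -0.499, 0.496, -0.502]
force: [2.3, -3.7, -6.1]
finger_gap: 26.1
```

```bash
python3 - <<'E'
from h import *
where()
E
```

```text
t 58.82 tcp [ 599.1 -147.8   44.1] jawdir deg 0.47 tilt [-0.002 -1.    -0.004] F [ 2.3 -3.7 -6.1] gap 26.1 q6 -0.45
```

Call:
send_rows:
  steps:
    - [[-0.3,0,-0.01],[0,0,0]]
    - [[-0.7,0,-0.02],[0,0,0]]
    - [[-1.1,0,-0.03],[0,0,0]]
    - [[-1.5,0,-0.04],[0,0,0]]
    - [[-1.9,0,-0.05],[0,0,0]]
    - [[-2.2,0,-0.05],[0,0,0]]
    - [[-2.5,0,-0.05],[0,0,0]]
    - [[-2.7,0,-0.05],[0,0,0]]
    - [[-2.82,0,-0.05],[0,0,0]]
    - [[-2.82,0,-0.05],[0,0,0]]

```text
clock: 59.65
tcp_pos: [597.7, -80.3, 44.2]
tool_rot: [0.504, -0.497, 0.498, -0.501]
force: [4.4, -13.0, -10.6]
finger_gap: 26.0
```

```bash
python3 - <<'E'
from h import *
where()
E
```

```text
t 59.65 tcp [597.7 -80.3  44.2] jawdir deg 0.52 tilt [ 0.004 -1.    -0.003] F [  4.4 -13.  -10.6] gap 26.0 q6 -0.34
```

13 N against the stop at the home position. One more small push, then release, rise and move above the fin.

Call:
send_rows:
  steps:
    - [[-0.08,0,0],[0,0,0]]
    - [[-0.08,0,0],[0,0,0]]
    - [[-0.08,0,0],[0,0,0]]
    - [[-0.08,0,0],[0,0,0]]
    - [[-0.08,0,0],[0,0,0]]
    - [[0,0,0],[0,0,0]]
    - [[0,0,0],[0,0,0]]
    - [[0,0,0],[0,0,0]]
    - [[0,0,0],[0,0,0]]
    - [[0,0,0],[0,0,0]]

```text
clock: 60.48
tcp_pos: [597.7, -80.4, 44.2]
tool_rot: [0.504, -0.497, 0.498, -0.501]
force: [3.3, -4.1, -6.4]
finger_gap: 26.2
```

Call:
send_rows:
  steps:
    - [[0,0,0],[0,0,0]]
    - [[0,0,0],[0,0,0]]
    - [[0,0,0],[0,0,0]]
    - [[0,0,0],[0,0,0]]
    - [[0,-0.4,0],[0,0,0]]
    - [[0,-1,0],[0,0,0]]
    - [[0,-2,0],[0,0,0]]
    - [[0,-3.4,0],[0,0,0]]
    - [[0,-3.6,0],[0,0,0]]
    - [[0,-3.6,0],[0,0,0]]
  hand: 0.6

```text
clock: 61.32
tcp_pos: [600.4, -80.6, 138.5]
tool_rot: [0.503, -0.495, 0.501, -0.502]
force: [-0.1, 0.1, 0.5]
finger_gap: 55.2
```

Call:
send_rows:
  steps:
    - [[-0.4,0,-1],[0,0,0]]
    - [[-0.8,0,-2],[0,0,0]]
    - [[-1.2,0,-3],[0,0,0]]
    - [[-1.6,0,-4],[0,0,0]]
    - [[-2.1,0,-4.5],[0,0,0]]
    - [[-2.1,0,-4.5],[0,0,0]]
    - [[-2.1,0,-4.5],[0,0,0]]
    - [[-2.1,0,-4.5],[0,0,0]]
    - [[-2.1,0,-4.5],[0,0,0]]
    - [[-2.1,0,-4.5],[0,0,0]]

```text
clock: 62.15
tcp_pos: [488.0, -29.7, 137.5]
tool_rot: [0.503, -0.495, 0.501, -0.502]
force: [0.3, -0.7, 0.3]
finger_gap: 55.4
```

```bash
python3 - <<'E'
from h import *
s=where(); p=tips('wrist',None,['strap_fin','strap_slot','pivot_bolt','sled_bolt','sled_handle','spindle_blue'])
m=nets.regions_of(p,'strap_fin'); print(m[0]['extent'])
M=R.from_quat(s['tool_rot']).as_matrix(); print(M.round(3))
t=s['tcp_pos']; print('to fin',(M.T@(np.array([486,-28.4,45.5])-t)/25).round(2))
E
```

```text
t 62.15 tcp [488.  -29.7 137.5] jawdir deg 0.51 tilt [ 0.007 -1.     0.004] F [ 0.3 -0.7  0.3] gap 55.4 q6 -0.31
wrist strap_fin 0.68 [315. 254.] [485.3 -29.8  74. ]
wrist strap_slot 0.91 [315. 295.] [485.2 -77.9  30. ]
wrist pivot_bolt 0.56 [318. 175.] [486.4  17.8  30. ]
wrist sled_bolt 0.96 [433. 180.] [575.2  16.4  30. ]
wrist sled_handle 0.74 [469. 320.] [598.7 -80.4  76. ]
wrist spindle_blue 0.37 [468. 321.] [ 618.1 -103.3   34. ]
[297.6, 159.2, 334.2, 317.2]
[[ 0.009  0.004  1.   ]
 [-1.    -0.007  0.009]
 [ 0.007 -1.     0.004]]
to fin [-0.08  3.68 -0.09]
```

The bolt is back at (575,16), so the sled is home. Gripping the fin.

Call:
send_rows:
  steps:
    - [[-0.02,0.4,-0.09],[0,0,0.08]]
    - [[-0.02,0.8,-0.09],[0,0,0.08]]
    - [[-0.02,1.3,-0.09],[0,0,0.08]]
    - [[-0.02,1.8,-0.09],[0,0,0.08]]
    - [[-0.02,2.3,-0.09],[0,0,0.08]]
    - [[-0.02,2.8,-0.09],[0,0,0.08]]
    - [[-0.02,3.2,-0.09],[0,0,0.08]]
    - [[-0.02,3.5,-0.09],[0,0,0.08]]
    - [[-0.02,3.68,-0.09],[0,0,0.08]]
    - [[-0.02,3.68,-0.09],[0,0,0.08]]

```text
clock: 63.38
tcp_pos: [484.7, -29.1, 44.4]
tool_rot: [-0.502, 0.497, -0.498, 0.503]
force: [-0.4, 1.0, 0.8]
finger_gap: 55.1
```

Call:
send_rows:
  steps:
    - [[0,0,0],[0,0,0]]
    - [[0,0,0],[0,0,0]]
    - [[0,0,0],[0,0,0]]
    - [[0,0,0],[0,0,0]]
    - [[0,0,0],[0,0,0]]
    - [[0,0,0],[0,0,0]]
    - [[0,0,0],[0,0,0]]
    - [[0,0,0],[0,0,0]]
    - [[0,0,0],[0,0,0]]
    - [[0,0,0],[0,0,0]]
  hand: 0

```text
clock: 64.22
tcp_pos: [484.9, -29.2, 44.6]
tool_rot: [-0.501, 0.497, -0.498, 0.503]
force: [-0.9, -0.0, 2.4]
finger_gap: 11.7
```

Call:
send_rows:
  steps:
    - [[0,-0.1,0],[0,0,0]]
    - [[0,-0.2,0],[0,0,0]]
    - [[0,-0.3,0],[0,0,0]]
    - [[0,-0.4,0],[0,0,0]]
    - [[0,-0.5,0],[0,0,0]]
    - [[0,-0.6,0],[0,0,0]]
    - [[0,-0.75,0],[0,0,0]]
    - [[0,-0.88,0],[0,0,0]]
    - [[0,-0.88,0],[0,0,0]]
    - [[0,-0.88,0],[0,0,0]]

```text
clock: 65.05
tcp_pos: [485.0, -29.2, 66.9]
tool_rot: [-0.501, 0.497, -0.498, 0.503]
force: [0.6, 0.3, -0.3]
finger_gap: 12.0
```

```bash
python3 - <<'E'
from h import *
where()
E
```

```text
t 65.05 tcp [485.  -29.2  66.9] jawdir deg 0.53 tilt [-0.    -1.     0.003] F [ 0.6  0.3 -0.3] gap 12.0 q6 -0.32
```

Call:
send_rows:
  steps:
    - [[-0.01,0,0.19],[0,-1.2,0]]
    - [[-0.04,0,0.37],[0,-2.4,0]]
    - [[-0.09,0,0.55],[0,-3.6,0]]
    - [[-0.15,0,0.73],[0,-4.8,0]]
    - [[-0.24,0,0.9],[0,-6,0]]
    - [[-0.34,0,1.05],[0,-7.2,0]]
    - [[-0.46,0,1.2],[0,-8.4,0]]
    - [[-0.53,0,1.27],[0,-9,0]]
    - [[-0.53,0,1.27],[0,-9,0]]
    - [[-0.53,0,1.27],[0,-9,0]]

```text
clock: 65.88
tcp_pos: [516.5, -15.6, 66.8]
tool_rot: [-0.654, 0.267, -0.269, 0.655]
force: [-0.7, 0.5, -1.6]
finger_gap: 11.5
```

Call:
send_rows:
  steps:
    - [[-0.01,0,0.19],[0,-1.2,0]]
    - [[-0.04,0,0.37],[0,-2.4,0]]
    - [[-0.09,0,0.55],[0,-3.6,0]]
    - [[-0.15,0,0.73],[0,-4.8,0]]
    - [[-0.24,0,0.9],[0,-6,0]]
    - [[-0.34,0,1.05],[0,-7.2,0]]
    - [[-0.46,0,1.2],[0,-8.4,0]]
    - [[-0.53,0,1.27],[0,-9,0]]
    - [[-0.53,0,1.27],[0,-9,0]]
    - [[-0.53,0,1.27],[0,-9,0]]

```text
clock: 66.72
tcp_pos: [529.1, 16.2, 66.7]
tool_rot: [-0.707, -0.003, 0.001, 0.707]
force: [-1.0, -0.5, -0.7]
finger_gap: 11.8
```

```bash
python3 - <<'E'
from h import *
s=where(); M=R.from_quat(s['tool_rot']).as_matrix()
p=tips('wrist',None,['pivot_bolt','sled_bolt','strap_slot','strap_fin']); tips('side',None,['sled_bolt','strap_slot'])
print('to',(M.T@(np.array([528.7,16.5,66.9])-s['tcp_pos'])/25).round(2))
E
```

```text
t 66.72 tcp [529.1  16.2  66.7] jawdir deg 90.3 tilt [ 0.002 -1.     0.   ] F [-1.  -0.5 -0.7] gap 11.8 q6 -1.77
wrist pivot_bolt 0.75 [317. 192.] [484.5  13.7  30. ]
wrist sled_bolt 0.82 [321. 337.] [575.7  16.9  30. ]
wrist strap_slot 0.71 [322. 355.] [589.6  17.3  30. ]
wrist strap_fin 0.59 [321. 318.] [540.1  16.4  74. ]
side sled_bolt 0.97 [288. 244.] [582.5   9.6  30. ]
side strap_slot 0.56 [288. 240.] [586.   -3.7  30. ]
to [-0.01 -0.01  0.01]
```

The pose matches the lift pose within 0.5 mm. Lowering.

Call:
send_rows:
  steps:
    - [[0,0.1,0],[0,0,0]]
    - [[0,0.2,0],[0,0,0]]
    - [[0,0.3,0],[0,0,0]]
    - [[0,0.4,0],[0,0,0]]
    - [[0,0.5,0],[0,0,0]]
    - [[0,0.6,0],[0,0,0]]
    - [[0,0.7,0],[0,0,0]]
    - [[0,0.8,0],[0,0,0]]
    - [[0,0.88,0],[0,0,0]]
    - [[0,0.88,0],[0,0,0]]

```text
clock: 67.95
tcp_pos: [529.4, 16.2, 44.8]
tool_rot: [-0.707, -0.003, 0.002, 0.707]
force: [-0.7, 0.7, -0.9]
finger_gap: 11.5
```

```bash
python3 - <<'E'
from h import *
where()
E
```

```text
t 67.95 tcp [529.4  16.2  44.8] jawdir deg 90.41 tilt [ 0.003 -1.     0.   ] F [-0.7  0.7 -0.9] gap 11.5 q6 -1.78
```

Down at the resting height with no resistance. Releasing, rising clear, and checking with nets and depth.

Call:
send_rows:
  steps:
    - [[0,0,0],[0,0,0]]
    - [[0,0,0],[0,0,0]]
    - [[0,0,0],[0,0,0]]
    - [[0,0,0],[0,0,0]]
    - [[0,0,0],[0,0,0]]
    - [[0,-0.4,0],[0,0,0]]
    - [[0,-1.2,0],[0,0,0]]
    - [[0,-2.2,0],[0,0,0]]
    - [[0,-3.4,0],[0,0,0]]
    - [[0,-4,0],[0,0,0]]
  hand: 0.6

```text
clock: 68.78
tcp_pos: [530.9, 15.8, 149.2]
tool_rot: [0.707, 0.005, 0.0, -0.707]
force: [0.5, 0.3, 1.0]
finger_gap: 55.0
```

Call:
send_rows:
  steps:
    - [[-1,-0.5,-1],[0,0,0]]
    - [[-1.5,-1,-2],[0,0,0]]
    - [[-1.5,-2,-3],[0,0,0]]
    - [[-1.5,-2,-3],[0,0,0]]
    - [[-1.5,-2,-3],[0,0,0]]
    - [[-1.5,-2,-3],[0,0,0]]
    - [[-1.5,-2,-3],[0,0,0]]
    - [[-1.5,-2,-3],[0,0,0]]
    - [[-1.5,-2,-3],[0,0,0]]
    - [[-1.5,-2,-3],[0,0,0]]

```text
clock: 69.62
tcp_pos: [493.3, -58.7, 198.3]
tool_rot: [0.707, 0.005, -0.001, -0.707]
force: [-0.6, 0.9, 0.5]
finger_gap: 55.0
```

```bash
python3 - <<'E'
from h import *
where()
tips('wrist',None,['pivot_bolt','sled_bolt','strap_slot','strap_fin','sled_handle'])
p=tips('side','fs.png',['pivot_bolt','sled_bolt','strap_slot','strap_fin','sled_handle','hood','carousel_blue','carousel_yellow'])
def grid(x,y,r):
    W=world(p,np.ones((480,640),bool)); k=(np.hypot(W[:,0]-x,W[:,1]-y)<r); return W[k,2]
for nm,x,y,r in (('strap near pivot',505,17,5),('strap mid',555,16.5,4),('strap tip',594,16.5,4),('blue disc',575,97,33)):
    z=grid(x,y,r); print(nm,len(z),np.percentile(z,[10,50,90]).round(1) if len(z) else '')
for n in ('carousel_blue','carousel_yellow'):
    g=nets.regions_of(p,n)
    if g and g[0]['conf']>.4:
        W=world(p,g[0]['mask']); print(n,g[0]['conf'].__round__(2),W.mean(0).round(1),'top z',np.percentile(W[:,2],[50,97]).round(1))
E
```

```text
t 69.62 tcp [493.3 -58.7 198.3] jawdir deg 90.47 tilt [ 0.007 -1.    -0.   ] F [-0.6  0.9  0.5] gap 55.0 q6 -1.94
wrist pivot_bolt 0.73 [625. 315.] [613.1 354.5  30. ]
wrist strap_fin 0.21 [465. 300.] [555.7  73.4  74. ]
wrist sled_handle 0.78 [296. 345.] [597.6 -80.3  76. ]
side pivot_bolt 0.91 [324. 253.] [485.5  24.4  30. ]
side sled_bolt 0.87 [291. 246.] [574.3  13.9  30. ]
side strap_slot 0.9 [292. 244.] [574.5   9.   30. ]
side strap_fin 0.84 [307. 239.] [530.3  24.4  74. ]
side sled_handle 0.89 [288. 209.] [597.3 -73.4  76. ]
side hood 0.78 [270. 301.] [572.1 249.3 108. ]
side carousel_blue 0.66 [285. 269.] [580.3  67.9   0. ]
strap near pivot 26 [ 35.2 327.8 332.4]
strap mid 7 [34.8 36.3 38.4]
strap tip 5 [33.9 35.4 35.8]
blue disc 600 [37.2 60.7 97.1]
carousel_blue 0.61 [571.5 104.8  66. ] top z [61.  99.8]
```

```bash
python3 -c "
from cell import env
print(env.hand_in(), env.state()['clock'])"
```

```text
the job is handed in; nothing more can be done
the job is handed in; nothing more can be done
```

I did the whole job in the order asked and handed it in at about 70 s on the robot clock. I lifted the strap and swung it clear, drew the sled 170 mm to its stop, and set the yellow and blue carousels on their spindles. I then pushed the sled home and swung the strap back onto the bolt. No red carousel was on the bench.

**Blue needed two goes:** the first try landed about 8 mm off and tilted the carousel in the grip. I set it flat on the bench, gripped it again and it went down over its key. The highest force I read was 29 N during that contact, but I only have readings at the end of each move.

**Last checks:**
- **Carousels:** both met their seats with the underside about 34 mm above the bench, as it should be. At the end the blue knob top read 98–100 mm in the camera depth, against 98 expected. Yellow was under the hood by then, so its last check was the close look before the push.
- **Sled:** it ended with 13 N against the home stop, the handle within 1 mm of its starting place and the bolt within about 2 mm.
- **Strap:** the top reads 35.4 mm at the tip and 36.3 mm at the middle, against 36 expected. The side camera puts the slot at the bolt, about 5 mm apart along y. It lowered without resistance.
- **Checks that failed:** a few readings were unusable. These were the wrist camera's pivot and fin positions from the final pose, the depth near the pivot (it saw the gripper), and some rim fits on the blue disc. I did not rely on them.

I had used up the picture views by the end, so the final checks rest on the networks, depth and robot readings. I never moved the bottle, jar or screwdriver, but I did not measure their positions again at the end.

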